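# Gauge a pack of distance pieces and put it away behind a bifold door

### The arm

A 7-joint arm with a two-finger parallel gripper is mounted at the origin on a cart in front of the work surface, level with it; the furniture and walls round the work are solid. World frame = base frame: x ahead of the robot, y to its left, z up, the work surface at z = 0. Lengths are in m, angles in rad, forces in N, time in s.
With the tool pointing down it reaches from about 0.35 to 0.9 m from the base axis. Payload 19.9 kg.
Tool frame: the origin (TCP) lies on the centre line of the jaws, within the pads' length; the fingertips stand 17 mm ahead of it and the grasp point (between the pads) lies 2 mm behind it (ctrl.nose_length is the distance from the TCP to the fingertips, in m); z points along the fingers, y is the line along which they close (so a half turn about z gives the same grasp; the last joint's range is limited). The gripper opens to 85 mm and grips with 20 to 120 N. Pads are 22 mm wide; open, the fingers measure 114 mm over their backs; the gripper's body (76 mm by 85 mm) begins 54 mm behind the grasp point. The pads swing forward as they close: fully open they stand 13 mm farther back than shut.
Start: joints at [1.242, 0.417, -0.01, 1.614, 0.005, 1.111, -0.053], TCP at [0.177, -0.599, 0.215] pointing down, gripper open.
Joint ranges: [-2.81, 2.81], [-0.39, 2.02], [-1.27, 1.25], [0.06, 2.57], [-1.19, 4.33], [0.19, 2], [-2.82, 2.82]. Speed limits (rad/s): [1.89, 1.89, 2.39, 2.39, 3.01, 3.01, 3.01].

### API

Orientations are given as a rotation vector (axis times angle).
In Python, from workcell import observe, imaging, ctrl gives the robot as it stands. The module is installed in compiled form; this text tells all that it offers.
- The arm moves only by the tool arm_command, never from a script. Its argument "deltas" is a list that holds one entry, the list of rows, each a list of 7 numbers: the turn, a rotation vector about the tool's x, y, z in degrees, then the shift along the tool's x, y, z in m, then the opening, from 0 (shut) to 1 (fully open). In form: [[[wx, wy, wz, dx, dy, dz, fingers], ...]]. A call has 1 to 12 rows; each row shifts and turns the commanded pose from where the row before left it, along the tool's axes as they then stand; what a row does not reach is not made up. A row lasts 1/8 s, in which the tool goes at most 62.5 mm and 10.7 degrees, less where a joint would pass 70% of its speed; a pose out of reach is approached as far as the arm can. A call with a gripper value outside its range is refused whole. The fingers move at their own pace and stop on an object; "squeeze" is the grip in N (left out, the last holds). Time passes only in rows, so rows that do not move let the fingers close. It gives the time, the measured TCP pose, the force, the opening and the grip force at its end, in the units of the state.
- observe(): the state, without advancing time (a new reading comes with each control period).
- imaging.read_camera(name): name is "scene" or "top" or "wrist"; returns a dict with "img" (400x640x3 uint8, red, green, blue), "depth" (400x640 float32, m along the optical axis (not along the pixel's ray), 0 where there is no reading), "mtx" (3x3 intrinsics, pixels), "distortion" ([k1, k2, p1, p2, k3] as OpenCV has them; the pictures are not rectified), "cam_to_world" (4x4, takes a point from camera to world coordinates); the wrist camera has in their place "tool_from_camera" (4x4, takes a point from camera to tool coordinates, whose origin is the TCP and whose axes are the flange's). Camera axes: x right, y down, z forward; pixel columns grow to the right and rows downward; lengths in m; the calibration is good to about 2 mm. A picture is of the moment at which its call begins: read the wrist's pose just before it.
- ctrl.finish_job(): hands the job in; it is judged then, once.
The state is a dict: "time": time; "joint_pos": joint angles; "qd": joint speeds; "tau": joint torques, N m; "position": TCP position; "orientation": TCP orientation; "force": force on the tool from outside, world axes, zero at the start; "ft_torque": the same for the moment, N m; "width": opening from 0.0 (shut) to 1.0 (fully open); "finger_force": force on a finger pad.
Only numpy, scipy, OpenCV 4.12 (cv2) and the standard library are available. Lean on these libraries where they do the work, as an engineer would, in place of code of your own. Each camera call takes 0.05 s, during which the arm holds its last target. There are 200 camera calls.

### The job

First fold the bifold door on top of the low cupboard fully open by its handle. Then stand all the steel distance pieces side by side across the bed of the slide gauge, square to it and between its jaws, and close the sliding jaw until it nips the whole pack against the fixed jaw, gently enough that the jaw does not tip. Run the jaw back out to its open end, stand all the pieces upright in the cupboard and fold the door shut, without disturbing the loose bench things.

Things in the scene. Friction and masses are not known exactly. Their poses are not given: they have to be found in the camera images.
- cupboard: low wooden cupboard, fixed on the raised board: 136 mm deep (its x), 272 mm wide (its y). Origin at the centre of its underside, z up. Inside: floor at z = 6 mm, clear for x = -60 to 60, y = -128 to 128 mm; walls up to z = 63 mm, with an aluminium track strip on the front and back walls up to z = 72 mm. Its bifold door lies flat on top; handle above.
- door_panel (a joint): bifold door: angle a (rad) of the first panel from flat, 0 shut, 1.36 folded open; stays where left. Panels 120 mm long, 118 wide, 6 thick. First panel hinged along x at y = 120, z = 66 mm of the cupboard; fold to the lead panel at y = 120-120 cos a, z = 66+120 sin a; lead panel's end rolls in the tracks at y = 120-240 cos a, z = 66. About 4 N at the handle moves it.
- door_handle (a point): middle of the door's handle: round steel bar, 8 mm diameter, along the cupboard's x, on two posts 68 mm apart, 36 mm off the lead panel's mid-plane, 30 mm from the fold; can turn in the fingers. In the cupboard's frame at door angle a: x = 0, y = 120-150 cos a-36 sin a, z = 66+90 sin a+36 cos a (mm). Pulled up and to +y it folds both panels.
- gauge: steel bench slide gauge (a large caliper lying on feet), fixed to the desk: flat bed 40 mm wide (x), top at z = 16 mm, running from y = +23 to y = -187 mm. Origin under the middle of the fixed jaw's face; the sliding jaw and the space between the jaws lie towards -y. z up.
- fixed_jaw: the gauge's fixed jaw, 62 mm wide (x), 14 mm thick, 34 mm high above the bed. Origin on its contact face (towards -y) at the middle, at bed height; axes as the gauge's.
- slide_jaw (a joint): gap between the gauge's jaws (m): 0 shut to 0.135 at its open end. The sliding jaw moves along the gauge's y (opening towards -y), drags with 2 N and stays where it is left.
- jaw_head: the gauge's sliding jaw: 62 mm wide (x), 14 thick, 34 high above the bed; brass knob on top, 12 mm across, 20 high. Origin mid-width on its contact face (towards +y) at bed height; axes as the gauge's. Sprung: pushed hard or high it rocks about x, 0.2 rad per N m. Grip its two cheeks (62 mm apart along x, 11 mm beyond the bed each side) or its knob.
- bridge: raised wooden board on four legs behind the gauge, 225 mm deep (x), 390 mm wide (y), top at z = 105 mm; fixed. Origin on the desk under its centre.
- piece_a: steel distance piece, may be absent: a flat foot 50 mm long (its x) x 24 mm wide (its y) x 14 mm thick, with an upright tongue 34 mm long (x) x 9 mm (y) standing 34 mm above the middle of the foot, 48 mm over all, 0.1 kg; the tongue is the grip, best taken by its two ends (34 mm apart, along x). Origin at the centre of the underside, z up.
- piece_b: steel distance piece, may be absent: a flat foot 50 mm long (its x) x 28 mm wide (its y) x 14 mm thick, with an upright tongue 34 mm long (x) x 9 mm (y) standing 34 mm above the middle of the foot, 48 mm over all, 0.1 kg; the tongue is the grip, best taken by its two ends (34 mm apart, along x). Origin at the centre of the underside, z up.
- piece_c: steel distance piece, may be absent: a flat foot 50 mm long (its x) x 32 mm wide (its y) x 14 mm thick, with an upright tongue 34 mm long (x) x 9 mm (y) standing 34 mm above the middle of the foot, 48 mm over all, 0.1 kg; the tongue is the grip, best taken by its two ends (34 mm apart, along x). Origin at the centre of the underside, z up.
- driver_yellow: loose bystander: small screwdriver with a yellow handle, lying, 101 mm long (y), 14 mm high. Leave alone.
- tin_grey_round: loose bystander: round aluminium tin, 36 mm across, 19 mm high. Leave alone.
- oil_cup: loose bystander: rosewood cup, 30 mm across, 20 mm high, behind the cupboard on the board. Leave alone.
- loupe: loose bystander: black eyeglass, 36 mm across, 31 mm high, behind the cupboard on the board. Leave alone.

How it is judged:
On the way, in this order (a step that is already met when the one before it is completed fails the run):
1. the bifold door is folded open (first panel past 1.2 rad) (value of joint door_panel above 1.2 rad), for 0.2 s.
2. every distance piece stands square on the gauge's bed and the sliding jaw nips the whole pack against the fixed jaw (more than 0.2 N at both jaws) while tipped less than 0.035 rad (x of piece_a in the frame of gauge between -0.012 and 0.012 m and y of piece_a in the frame of gauge between -0.125 and 0 m and z of piece_a in the frame of gauge between 0.012 and 0.021 m and angle between each of piece_a, piece_b, piece_c's own z axis and vertical below 0.1 rad and angle between the x axis of each of piece_a, piece_b, piece_c and the x axis of gauge, either way round below 0.12 rad and x of piece_b in the frame of gauge between -0.012 and 0.012 m and y of piece_b in the frame of gauge between -0.125 and 0 m and z of piece_b in the frame of gauge between 0.012 and 0.021 m and x of piece_c in the frame of gauge between -0.012 and 0.012 m and y of piece_c in the frame of gauge between -0.125 and 0 m and z of piece_c in the frame of gauge between 0.012 and 0.021 m and contact force between any of piece_a, piece_b, piece_c and jaw_head above 0.2 N and contact force between any of piece_a, piece_b, piece_c and fixed_jaw above 0.2 N and angle between the z axis of jaw_head and the z axis of gauge, either way round below 0.035 rad), for 0.2 s.
At the end, for the whole second after the job is handed in: Every distance piece stands upright (within 0.15 rad) and still on the floor inside the cupboard, the door is folded shut (first panel below 0.08 rad) and the gauge's jaw is run back out (gap over 115 mm) (x of piece_a in the frame of cupboard between -0.058 and 0.058 m and y of piece_a in the frame of cupboard between -0.126 and 0.126 m and z of piece_a in the frame of cupboard between 0.002 and 0.014 m and angle between each of piece_a, piece_b, piece_c's own z axis and vertical below 0.15 rad and linear speed of each of piece_a, piece_b, piece_c below 0.03 m/s and x of piece_b in the frame of cupboard between -0.058 and 0.058 m and y of piece_b in the frame of cupboard between -0.126 and 0.126 m and z of piece_b in the frame of cupboard between 0.002 and 0.014 m and x of piece_c in the frame of cupboard between -0.058 and 0.058 m and y of piece_c in the frame of cupboard between -0.126 and 0.126 m and z of piece_c in the frame of cupboard between 0.002 and 0.014 m and value of joint door_panel below 0.08 rad and value of joint slide_jaw above 0.115 m); the robot touches nothing.
It fails at once if the screwdriver is shoved more than 50 mm (distance of driver_yellow from where it was at the start of the episode above 0.05 m).
It fails at once if the tin is shoved more than 50 mm (distance of tin_grey_round from where it was at the start of the episode above 0.05 m).
It fails at once if the oil cup is shoved more than 50 mm (distance of oil_cup from where it was at the start of the episode above 0.05 m).
It fails at once if the eyeglass is shoved more than 50 mm (distance of loupe from where it was at the start of the episode above 0.05 m).
Of piece_a, piece_b, piece_c only 2 to 3 are there at a start; the rules pass over those that are not, and their reading is None.
At some moment in a run one of piece_a, piece_b, piece_c may be knocked a few centimetres aside while the robot is not near it.
Once in a run the grip may slacken for a moment while it holds something.
It also fails if it takes over 210 s, if anything falls off the work surface, if the arm or the gripper's body presses on something with over 40 N, if the wrist force passes 120 N, or if a joint passes its speed limit or range.

## Working session

There is one attempt and no reset: what is moved stays moved. The work goes in short steps, Python scripts to look and compute and a tool call to move; the robot and the scene stay as the last step left them, time stands still between calls to the robot, and variables do not carry over. Pictures are saved under pics/ and viewed, at most 14 in all, crops included, and the job is handed in when it is done.

Besides the shell and the picture viewer there is one more tool, called after "Emit:" as a command line: name --argument value ..., lists and objects as JSON in quotes. arm_command: Moves the arm, as the interface text tells. Its arguments: {"type":"object","properties":{"deltas":{"type":"array"},"squeeze":{"type":"number"}},"required":["deltas"]}

```bash
mkdir -p pics
cat > h.py <<'E'
import numpy as np, cv2
from scipy.spatial.transform import Rotation as R
from workcell import observe, imaging, ctrl
def pose():
    s=observe(); T=np.eye(4); T[:3,:3]=R.from_rotvec(s['orientation']).as_matrix(); T[:3,3]=s['position']; return T,s
def cam(n):
    T,s=pose(); c=imaging.read_camera(n)
    c['T']=T@c['tool_from_camera'] if n=='wrist' else c['cam_to_world']
    return c
def save(c,f): cv2.imwrite('pics/'+f,cv2.cvtColor(c['img'],cv2.COLOR_RGB2BGR))
def cloud(c):
    h,w=c['depth'].shape; u,v=np.meshgrid(np.arange(w),np.arange(h))
    p=cv2.undistortPoints(np.stack([u,v],-1).reshape(-1,1,2).astype(float),np.array(c['mtx']),np.array(c['distortion'])).reshape(h,w,2)
    P=np.dstack([p,np.ones((h,w))])*c['depth'][...,None]
    return P@c['T'][:3,:3].T+c['T'][:3,3]
E
python3 - <<'E'
from h import *
for n in ('scene','top'):
    c=cam(n); save(c,n+'0.png'); P=cloud(c); np.savez(n+'0.npz',P=P,d=c['depth'],img=c['img'])
    print(n,c['T'].round(3).tolist())
print(pose()[0].round(3),observe()['width'])
E
```

```text
scene [[-0.534, -0.441, 0.722, -0.222], [-0.846, 0.287, -0.45, 0.548], [-0.008, -0.85, -0.526, 0.682], [0.0, 0.0, 0.0, 1.0]]
top [[0.025, -0.993, 0.113, 0.414], [-1.0, -0.027, -0.015, 0.078], [0.018, -0.113, -0.993, 1.241], [0.0, 0.0, 0.0, 1.0]]
[[ 0.959  0.283 -0.     0.177]
 [ 0.283 -0.959  0.001 -0.599]
 [-0.    -0.001 -1.     0.214]
 [ 0.     0.     0.     1.   ]] 1.0019279754763337
```

View pics/scene0.png

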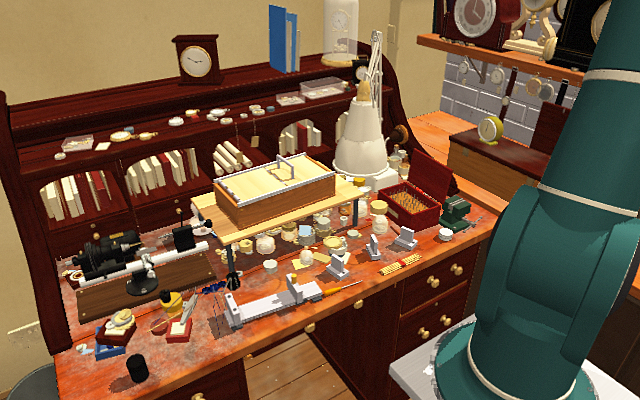

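View pics/top0.png

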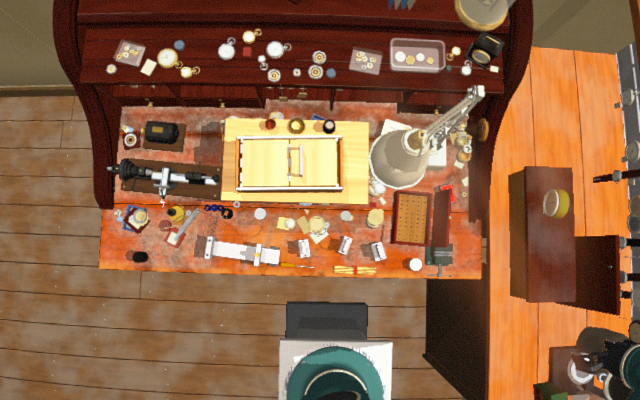

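Three pieces at top pixels (304,248), (345,245) and (378,250); gauge at (205–280, 240–262); cupboard at (237–342, 137–192). Next I'll zoom in with numbers.

Run:
```python
from h import *
t=np.load('top0.npz');P=t['P'];im=t['img'];s=np.load('scene0.npz')
a=cv2.resize(im[195:285,190:400],None,fx=3.7,fy=3.7,interpolation=cv2.INTER_CUBIC)[:,:780]
b=cv2.resize(s['img'][215:335,205:430],None,fx=2.2,fy=2.2,interpolation=cv2.INTER_CUBIC)[:,:780]
w=max(a.shape[1],b.shape[1]);f=lambda q:cv2.copyMakeBorder(q,0,0,0,w-q.shape[1],cv2.BORDER_CONSTANT)
cv2.imwrite('pics/z.png',cv2.vconcat([f(a),f(b)])[:600,:,::-1])
def rect(m,name):
    q=P[m]; r=cv2.minAreaRect(q[:,:2].astype(np.float32)*1000); print(name,len(q),[np.round(x,1) for x in r],'z',np.percentile(q[:,2],[5,50,95]).round(4))
Z=P[...,2]; u,v=np.meshgrid(np.arange(640),np.arange(400))
def blobs(m,mn=8):
    n,l,st,c=cv2.connectedComponentsWithStats(m.astype(np.uint8),connectivity=8)
    for i in range(1,n):
        if st[i,4]>=mn: rect(l==i,(st[i,:4].tolist()))
print('desk',np.median(Z[255:262,120:190]))
front=(u>195)&(u<400)&(v>225)&(v<275)
print('>30');blobs(front&(Z>.030)&(Z<.12),4)
print('>8');blobs(front&(Z>.008)&(Z<.12),12)
cup=(u>200)&(u<390)&(v>105)&(v<215)
print('board');blobs(cup&(Z>.09)&(Z<.12),100)
print('cup');blobs(cup&(Z>.15)&(Z<.185),50)
print('handle');blobs(cup&(Z>.19)&(Z<.26),3)
```

```text
desk 0.0009852493116219163
>30
[286, 226, 7, 3] 14 [array([466.7, 138.7]), array([ 5.5, 16.8]), np.float64(1.5)] z [0.0307 0.0332 0.0403]
[309, 226, 21, 11] 126 [array([457.8,  54.8]), array([27.9, 55.8]), np.float64(1.4)] z [0.0307 0.0356 0.0394]
[371, 226, 7, 2] 12 [array([474.1, -98.5]), array([ 2.8, 18. ]), np.float64(2.2)] z [0.0308 0.0363 0.0396]
[391, 226, 9, 18] 142 [array([ 453.1, -158.4]), array([48. , 23.4]), np.float64(0.5)] z [0.0335 0.0473 0.0649]
[205, 237, 9, 22] 136 [array([403.9, 357.8]), array([15.7, 58.3]), np.float64(84.0)] z [0.034  0.0495 0.0539]
[343, 239, 8, 13] 47 [array([420.9, -21. ]), array([ 8.9, 33.5]), np.float64(69.3)] z [0.0414 0.0479 0.052 ]
[254, 243, 8, 24] 131 [array([388.5, 222.4]), array([14.5, 62.3]), np.float64(83.6)] z [0.0365 0.0506 0.0704]
[302, 242, 5, 13] 43 [array([409.7,  95.4]), array([33.6,  8.8]), np.float64(9.1)] z [0.043  0.0483 0.0512]
[376, 245, 7, 13] 52 [array([ 405.5, -112.5]), array([33.7,  9. ]), np.float64(18.0)] z [0.0368 0.0477 0.0521]
>8
[283, 226, 12, 4] 30 [array([466.9, 140.9]), array([ 7.6, 32.2]), np.float64(8.3)] 
[... 1003 characters left out ...]
83 0.0094 0.0116]
[354, 266, 4, 8] 13 [array([352.6, -51.6]), array([19.7,  8.4]), np.float64(1.0)] z [0.0084 0.0103 0.0127]
board
[221, 117, 152, 88] 5812 [array([644.6, 120.8]), array([399.3, 230.9]), np.float64(89.7)] z [0.1018 0.1055 0.1104]
cup
[372, 131, 18, 52] 321 [array([649.7, -96. ]), array([134.6,  43. ]), np.float64(1.0)] z [0.153  0.169  0.1837]
[235, 135, 109, 56] 5622 [array([623.3, 137.6]), array([138.4, 273.8]), np.float64(1.9)] z [0.1673 0.1744 0.1783]
handle
[379, 134, 11, 39] 282 [array([650.2, -99. ]), array([96.7, 24.9]), np.float64(0.4)] z [0.1911 0.2029 0.2251]
[299, 144, 4, 33] 96 [array([623.6, 107.3]), array([75.9,  7.4]), np.float64(1.7)] z [0.2067 0.2108 0.2141]
```

View pics/z.png

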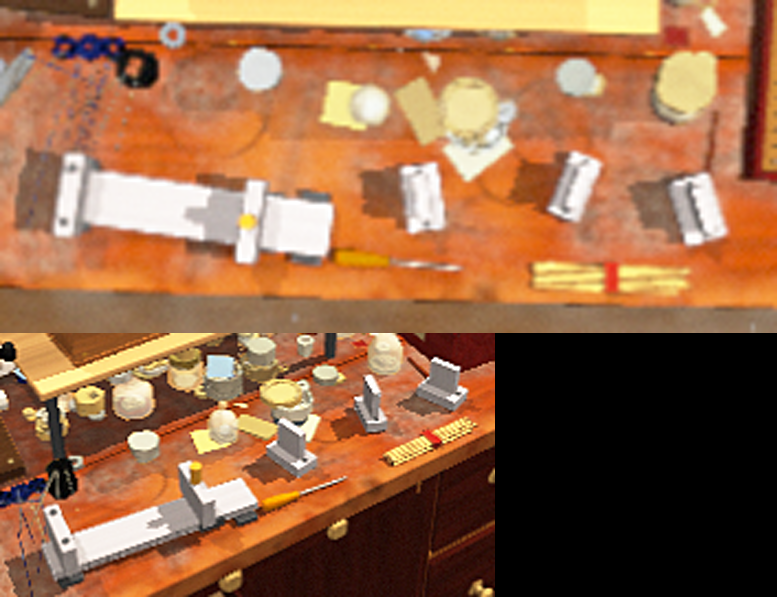

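Identified: b (410,95) yaw 9°, a (421,-21) yaw -21°, c (405,-113) yaw 18°. The gauge has yaw ≈ -6.6° with its fixed jaw at (404,358). The cupboard is at (623,138) with yaw 1.8° and its handle at (624,107). All heights agree with the text.

```bash
cat >> h.py <<'E'
def plan(wps,fing,step=.05,rstep=9,start=None):
    """wps: (x,y,z,yaw_deg[,nrows]); tool straight down. prints rows"""
    T=pose()[0] if start is None else start
    rows=[]
    for w in wps:
        G=np.eye(4); G[:3,:3]=(R.from_euler('z',w[3],degrees=True)*R.from_euler('x',180,degrees=True)).as_matrix(); G[:3,3]=w[:3]
        rv=R.from_matrix(T[:3,:3].T@G[:3,:3]).as_rotvec(); d=np.linalg.norm(G[:3,3]-T[:3,3])
        n=w[4] if len(w)>4 else max(1,int(np.ceil(max(d/step,np.degrees(np.linalg.norm(rv))/rstep))))
        p0,R0=T[:3,3].copy(),T[:3,:3]
        for i in range(1,n+1):
            Rt=R0@R.from_rotvec(rv*i/n).as_matrix(); pt=p0+(G[:3,3]-p0)*i/n
            w_=np.degrees(R.from_matrix(T[:3,:3].T@Rt).as_rotvec()).round(1); t_=(T[:3,:3].T@(pt-T[:3,3])).round(4)
            f=fing
            rows.append([float(x) for x in w_]+[float(x) for x in t_]+[f])
            N=np.eye(4);N[:3,:3]=T[:3,:3]@R.from_rotvec(np.radians(w_)).as_matrix();N[:3,3]=T[:3,3]+T[:3,:3]@t_;T=N
    import json
    for i in range(0,len(rows),12): print(json.dumps(rows[i:i+12]).replace(' ','').replace('.0,',',').replace('-0,','0,'))
    return T
def st():
    T,s=pose(); print('t',round(s['time'],2),'p',T[:3,3].round(4),'yaw',round(np.degrees(np.arctan2(T[1,0],T[0,0])),2),'tilt',round(np.degrees(np.arccos(-T[2,2])),2),'w',round(s['width'],3),'ff',np.round(s['finger_force'],1),'F',np.round(s['force'],1),'q',np.round(s['joint_pos'],2))
E
python3 -c "
from h import *
plan([(.42,-.3,.32,16.4),(.43,.1,.33,1.8),(.624,.1075,.28,1.8)],1,step=.055)"
```

```text
[[0,0,0,0.0397,-0.0273,-0.0132,1],[0,0,0,0.0398,-0.0273,-0.0132,1],[0,0,0,0.0397,-0.0272,-0.0133,1],[0,0,0,0.0398,-0.0273,-0.0132,1],[0,0,0,0.0397,-0.0273,-0.0132,1],[0,0,0,0.0398,-0.0273,-0.0132,1],[-0.1,0,0,0.0397,-0.0273,-0.0132,1],[0,0,0,0.0398,-0.0272,-0.0133,1],[0,0,1.8,0.0153,-0.0476,-0.0013,1],[0,0,1.9,0.0139,-0.0481,-0.0013,1],[0,0,1.8,0.0122,-0.0485,-0.0012,1],[0,0,1.8,0.0107,-0.0488,-0.0013,1]]
[[0,0,1.8,0.0092,-0.0492,-0.0013,1],[0,0,1.9,0.0076,-0.0494,-0.0013,1],[0,0,1.8,0.006,-0.0497,-0.0013,1],[0,0,1.8,0.0044,-0.0498,-0.0012,1],[0,0,0,0.0485,-0.0003,0.0125,1],[0,0,0,0.0486,-0.0004,0.0125,1],[0,0,0,0.0485,-0.0003,0.0125,1],[0,0,0,0.0485,-0.0003,0.0125,1]]
```

Emit:
arm_command --deltas '[[[0,0,0,0.04,-0.027,-0.013,1],[0,0,0,0.04,-0.027,-0.013,1],[0,0,0,0.04,-0.027,-0.013,1],[0,0,0,0.04,-0.027,-0.013,1],[0,0,0,0.04,-0.027,-0.013,1],[0,0,0,0.04,-0.027,-0.013,1],[0,0,0,0.04,-0.027,-0.013,1],[0,0,0,0.04,-0.027,-0.013,1],[0,0,1.8,0.0153,-0.0476,-0.001,1],[0,0,1.8,0.014,-0.048,-0.001,1],[0,0,1.8,0.012,-0.0485,-0.001,1],[0,0,1.8,0.0107,-0.0488,-0.001,1]]]' --squeeze 40

```text
time: 1.6
position: [0.427, -0.1003, 0.3225]
orientation: [3.131, 0.251, -0.0]
force: [0.1, 0.5, -0.0]
width: 1.003
finger_force: 0.0
```

Emit:
arm_command --deltas '[[[0,0,1.8,0.009,-0.049,-0.001,1],[0,0,1.9,0.0076,-0.0494,-0.001,1],[0,0,1.8,0.006,-0.0497,-0.001,1],[0,0,1.8,0.0044,-0.0498,-0.001,1],[0,0,0,0,0,0,1]]]'

```text
time: 2.22
position: [0.4313, 0.1012, 0.3266]
orientation: [-3.14, -0.061, 0.0]
force: [0.3, 0.1, -0.5]
width: 0.997
finger_force: 0.0
```

```bash
python3 -c "
from h import *
st()
plan([(.6245,.1075,.275,1.8),(.6245,.1075,.210,1.8)],.6,step=.055)"
```

```text
t 2.23 p [0.4313 0.1012 0.3266] yaw 2.21 tilt 0.03 w 0.997 ff 0.0 F [ 0.3  0.1 -0.5] q [ 0.35  0.01 -0.64  1.87  0.    1.27 -1.83]
[[0,0,0.1,0.0483,0.0003,0.0129,0.6],[0,0,0.1,0.0483,0.0002,0.0129,0.6],[0,0,0.1,0.0484,0.0001,0.0129,0.6],[0,0,0.1,0.0483,0,0.0129,0.6],[0,0,0,0,0,0.0325,0.6],[0,0,0,0,0.0001,0.0325,0.6]]
```

Emit:
arm_command --deltas '[[[0,0,0.1,0.0483,0.0003,0.013,0.6],[0,0,0.1,0.0483,0.0002,0.013,0.6],[0,0,0.1,0.0484,0,0.013,0.6],[0,0,0.1,0.0483,0,0.013,0.6],[0,0,0,0,0,0.0345,0.6],[0,0,0,0,0,0.0345,0.6],[0,0,0,0,0,0,0.6]]]'

```text
time: 3.1
position: [0.6238, 0.1023, 0.2032]
orientation: [3.141, 0.041, -0.007]
force: [-0.1, -0.4, 0.3]
width: 0.6
finger_force: 0.0
```

```bash
python3 -c "
from h import *
st(); c=cam('wrist'); save(c,'w1.png')"
```

```text
t 3.1 p [0.6238 0.1023 0.2032] yaw 1.51 tilt 0.27 w 0.6 ff 0.0 F [-0.1 -0.4  0.3] q [ 0.22  0.51 -0.59  1.59  0.3   1.15 -1.99]
```

View pics/w1.png

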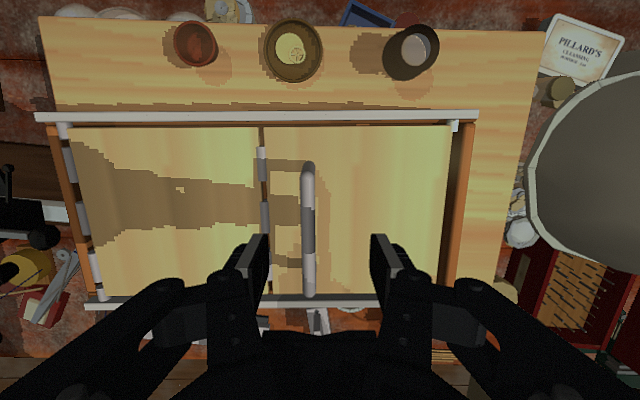

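The bar (col 308, rows 160–295) lies between the pads, about 5 mm to +y of the centre. I'll shift and close.

Emit:
arm_command --deltas '[[[0,0,0,0,-0.005,-0.002,0.6],[0,0,0,0,0,0,0],[0,0,0,0,0,0,0],[0,0,0,0,0,0,0],[0,0,0,0,0,0,0],[0,0,0,0,0,0,0]]]' --squeeze 40

```text
time: 3.9
position: [0.6249, 0.1084, 0.2076]
orientation: [-3.141, -0.042, 0.0]
force: [0.3, 0.1, 0.9]
width: 0.001
finger_force: 0.0
```

```bash
python3 -c "
from h import *
st()
T,s=pose();p=T[:3,3];th=np.radians(1.8)
h=lambda a:np.array([120-150*np.cos(a)-36*np.sin(a),66+90*np.sin(a)+36*np.cos(a)])/1e3
A=np.linspace(0,1.33,23)[1:]
w=[(p[0]-np.sin(th)*(h(a)-h(0))[0],p[1]+np.cos(th)*(h(a)-h(0))[0],p[2]+(h(a)-h(0))[1],1.6,1) for a in A]
plan(w,0)"
```

```text
t 3.9 p [0.6249 0.1084 0.2076] yaw 1.53 tilt 0.01 w 0.001 ff 0.0 F [0.3 0.1 0.9] q [ 0.21  0.5  -0.59  1.58  0.3   1.15 -2.  ]
[[0,0,-0.1,0,0.0019,-0.0054,0],[0,0,0,0,0.0013,-0.0052,0],[0,0,0,0,0.0008,-0.005,0],[0,0,0,0,0.0003,-0.0049,0],[0,0,0,0,-0.0004,-0.0047,0],[0,0,0,0,-0.0009,-0.0044,0],[0,0,0,0,-0.0015,-0.0042,0],[0,0,0,0,-0.002,-0.0039,0],[0,0,0,0,-0.0025,-0.0037,0],[0,0,0,0,-0.0031,-0.0034,0],[0,0,0,0,-0.0037,-0.0031,0],[0,0,0,0,-0.0041,-0.0027,0]]
[[0,0,0,-0.0001,-0.0046,-0.0025,0],[0,0,0,0,-0.0051,-0.0022,0],[0,0,0,0,-0.0056,-0.0018,0],[0,0,0,0,-0.006,-0.0014,0],[0,0,0,0,-0.0065,-0.0012,0],[0,0,0,0,-0.0068,-0.0007,0],[0,0,0,-0.0001,-0.0072,-0.0004,0],[0,0,0,0,-0.0076,-0.0001,0],[0,0,0,0,-0.0078,0.0003,0],[0,0,0,0,-0.0082,0.0006,0]]
```

The fingers shut on nothing, so I'll look.

```bash
python3 -c "
from h import *
st(); c=cam('wrist'); save(c,'w2.png'); P=cloud(c)
m=(P[...,2]>.19)&(P[...,2]<.225)&(abs(P[...,1]-.105)<.06)&(abs(P[...,0]-.62)<.06)
print(m.sum(),np.percentile(P[m],[1,25,50,75,99],axis=0).round(3))
print(c['tool_from_camera'].round(3))
for v in (170,200,230,260,280,295): print(v,P[v,308].round(3),P[v,320].round(3))
t=cam('top');save(t,'t2.png');P=cloud(t);m=(P[...,2]>.18)&(P[...,2]<.25)&(abs(P[...,1]-.14)<.15)&(abs(P[...,0]-.62)<.08);print(m.sum())
"
```

```text
t 3.9 p [0.6249 0.1084 0.2076] yaw 1.53 tilt 0.01 w 0.001 ff 0.0 F [0.3 0.1 0.9] q [ 0.21  0.5  -0.59  1.58  0.3   1.15 -2.  ]
920 [[0.628 0.105 0.192]
 [0.638 0.107 0.209]
 [0.647 0.109 0.21 ]
 [0.655 0.111 0.211]
 [0.661 0.113 0.212]]
[[ 0.    -0.963 -0.269  0.068]
 [ 1.     0.    -0.     0.   ]
 [ 0.    -0.269  0.963 -0.159]
 [ 0.     0.     0.     1.   ]]
170 [0.655 0.116 0.173] [0.661 0.108 0.204]
200 [0.635 0.116 0.174] [0.646 0.108 0.21 ]
230 [0.613 0.115 0.174] [0.629 0.107 0.211]
260 [0.636 0.113 0.26 ] [0.636 0.108 0.26 ]
280 [0.637 0.112 0.276] [0.628 0.108 0.261]
295 [0.636 0.112 0.283] [0.622 0.107 0.262]
23
```

View pics/w2.png

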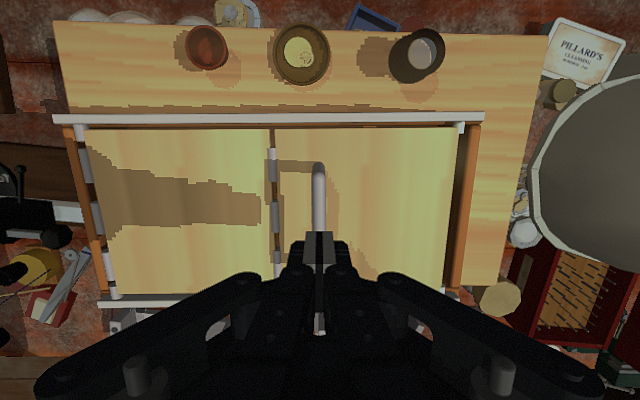

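```bash
python3 -c "
from h import *
print(ctrl.nose_length)
c=cam('wrist');print(np.array(c['mtx']).round(1)); P=cloud(c)
for col in (302,312,320,330,340): print(col,[(v,P[v,col].round(3).tolist()) for v in range(226,274,6)])
"
```

```text
0.017
[[299.7   0.  318.8]
 [  0.  299.7 194.6]
 [  0.    0.    1. ]]
302 [(226, [0.616, 0.119, 0.174]), (232, [0.612, 0.119, 0.174]), (238, [0.607, 0.119, 0.174]), (244, [0.631, 0.116, 0.236]), (250, [0.631, 0.116, 0.241]), (256, [0.632, 0.116, 0.248]), (262, [0.636, 0.115, 0.261]), (268, [0.638, 0.114, 0.269])]
312 [(226, [0.63, 0.112, 0.209]), (232, [0.635, 0.112, 0.23]), (238, [0.635, 0.111, 0.237]), (244, [0.635, 0.111, 0.244]), (250, [0.635, 0.111, 0.25]), (256, [0.635, 0.111, 0.255]), (262, [0.635, 0.111, 0.26]), (268, [0.637, 0.111, 0.267])]
320 [(226, [0.631, 0.108, 0.211]), (232, [0.635, 0.108, 0.23]), (238, [0.635, 0.108, 0.236]), (244, [0.635, 0.108, 0.244]), (250, [0.636, 0.108, 0.25]), (256, [0.635, 0.108, 0.254]), (262, [0.635, 0.108, 0.26]), (268, [0.634, 0.108, 0.263])]
330 [(226, [0.617, 0.1, 0.175]), (232, [0.636, 0.103, 0.231]), (238, [0.636, 0.103, 0.239]), (244, [0.636, 0.103, 0.244]), (250, [0.636, 0.104, 0.25]), (256, [0.636, 0.104, 0.256]), (262, [0.635, 0.104, 0.26]), (268, [0.637, 0.104, 0.267])]
340 [(226, [0.617, 0.093, 0.173]), (232, [0.613, 0.093, 0.175]), (238, [0.608, 0.093, 0.174]), (244, [0.632, 0.098, 0.237]), (250, [0.631, 0.098, 0.241]), (256, [0.632, 0.099, 0.248]), (262, [0.632, 0.099, 0.254]), (268, [0.638, 0.101, 0.27])]
```

The wrist depth shows the shut fingertips near z=.225, about 35 mm higher than the nominal nose length puts them, while the bar and panel heights agree with the top camera. I'll open and lower in guarded steps.

Emit:
arm_command --deltas '[[[0,0,0,0,0,0,0.5],[0,0,0,0,0,0,0.5],[0,0,0,0,0,0,0.5],[0,0,0,0,0,0.008,0.5],[0,0,0,0,0,0.008,0.5],[0,0,0,0,0,0,0.5]]]'

```text
time: 4.8
position: [0.6245, 0.1083, 0.1906]
orientation: [3.141, 0.042, -0.002]
force: [0.5, -0.5, -0.3]
width: 0.498
finger_force: 0.0
```

```bash
python3 -c "
from h import *
st(); c=cam('wrist'); save(c,'w3.png'); P=cloud(c); T=pose()[0]
Q=(P-T[:3,3])@T[:3,:3]   # tool coords
m=(abs(Q[...,0])<.02)&(abs(Q[...,1])<.05)&(c['depth']>0)
for v in range(180,300,8):
  r=np.where(m[v]&(Q[v,:,2]<.0))[0]
  print(v,len(r),(Q[v,r].min(0).round(3),Q[v,r].max(0).round(3)) if len(r) else '')
"
```

```text
t 4.8 p [0.6245 0.1083 0.1906] yaw 1.54 tilt 0.09 w 0.498 ff 0.0 F [ 0.5 -0.5 -0.3] q [ 0.2   0.52 -0.59  1.6   0.31  1.12 -2.  ]
180 0 
188 0 
196 0 
204 0 
212 14 (array([ 0.019, -0.004, -0.02 ]), array([ 0.02 ,  0.004, -0.017]))
220 16 (array([ 0.014, -0.004, -0.021]), array([ 0.016,  0.004, -0.016]))
228 15 (array([ 0.01 , -0.003, -0.021]), array([ 0.012,  0.004, -0.017]))
236 48 (array([ 0.006, -0.028, -0.028]), array([ 0.011,  0.028, -0.017]))
244 73 (array([ 0.002, -0.033, -0.037]), array([ 0.011,  0.034, -0.018]))
252 86 (array([-0.003, -0.034, -0.045]), array([ 0.011,  0.035, -0.017]))
260 97 (array([-0.007, -0.034, -0.052]), array([ 0.011,  0.035, -0.017]))
268 114 (array([-0.012, -0.033, -0.063]), array([ 0.013,  0.034, -0.017]))
276 166 (array([-0.017, -0.05 , -0.068]), array([ 0.013,  0.05 , -0.017]))
284 211 (array([-0.02 , -0.05 , -0.072]), array([ 0.013,  0.05 , -0.02 ]))
292 215 (array([-0.011, -0.05 , -0.082]), array([ 0.016,  0.05 , -0.041]))
```

View pics/w3.png

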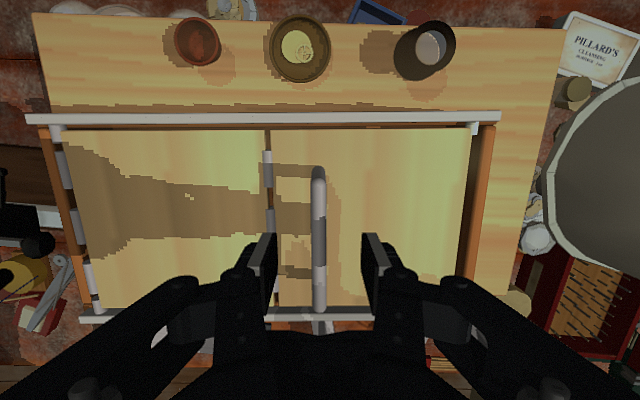

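Confirmed: the pads end at about tool z=-0.02, at rows 236–240, and the bar at col 319 is centred. I'll lower 14 mm more and close.

Emit:
arm_command --deltas '[[[0,0,0,0,0,0.007,0.4],[0,0,0,0,0,0.006,0.4],[0,0,0,0,0,0,0],[0,0,0,0,0,0,0],[0,0,0,0,0,0,0],[0,0,0,0,0,0,0],[0,0,0,0,0,0,0]]]' --squeeze 40

```text
time: 5.72
position: [0.6249, 0.1085, 0.1786]
orientation: [-3.141, -0.042, 0.0]
force: [0.3, 1.2, -1.8]
width: 0.07
finger_force: 38.9
```

Gripped. Now I'll pull along the arc.

Emit:
arm_command --deltas '[[[0,0,0,0,0.0019,-0.0054,0],[0,0,0,0,0.0013,-0.0052,0],[0,0,0,0,0.0008,-0.005,0],[0,0,0,0,0.0003,-0.0049,0],[0,0,0,0,-0.0004,-0.0047,0],[0,0,0,0,-0.0009,-0.0044,0],[0,0,0,0,-0.0015,-0.0042,0],[0,0,0,0,-0.002,-0.0039,0],[0,0,0,0,-0.0025,-0.0037,0],[0,0,0,0,-0.0031,-0.0034,0],[0,0,0,0,-0.0037,-0.0031,0],[0,0,0,0,-0.0041,-0.0027,0]]]'

```text
time: 7.22
position: [0.6247, 0.1216, 0.2298]
orientation: [3.14, 0.041, 0.0]
force: [-4.2, -5.8, 1.7]
width: 0.07
finger_force: 39.8
```

Emit:
arm_command --deltas '[[[0,0,0,0,-0.0047,-0.0025,0],[0,0,0,0,-0.0051,-0.0022,0],[0,0,0,0,-0.0056,-0.0018,0],[0,0,0,0,-0.006,-0.0014,0],[0,0,0,0,-0.0065,-0.0012,0],[0,0,0,0,-0.0068,-0.0007,0],[0,0,0,0,-0.0072,-0.0004,0],[0,0,0,0,-0.0076,-0.0001,0],[0,0,0,0,-0.0078,0.0003,0],[0,0,0,0,-0.0082,0.0006,0],[0,0,0,0,0,0,0],[0,0,0,0,0,0,0]]]'

```text
time: 8.72
position: [0.6228, 0.188, 0.2387]
orientation: [-3.141, -0.042, 0.0]
force: [-4.7, -0.2, -0.1]
width: 0.076
finger_force: 40.5
```

```bash
python3 -c "
from h import *
st()
T,s=pose();
from scipy.optimize import minimize
h=lambda a:np.array([120-150*np.cos(a)-36*np.sin(a),66+90*np.sin(a)+36*np.cos(a)])/1e3
d=np.array([T[1,3]-.1085,T[2,3]-.1786])
A=np.linspace(0,1.4,281);e=[np.linalg.norm(h(a)-h(0)-d) for a in A];i=np.argmin(e);print(A[i],e[i])
"
```

```text
t 8.72 p [0.6228 0.188  0.2387] yaw 1.55 tilt 0.02 w 0.076 ff 40.5 F [-4.7 -0.2 -0.1] q [ 0.09  0.51 -0.61  1.5   0.3   1.23 -2.11]
1.33 0.00026558162440564837
```

The door is at 1.33 rad. I'll release, back off and go over piece c.

```bash
python3 -c "
from h import *
T=pose()[0].copy(); T[2,3]+=.09
plan([(.45,.08,.30,30),(.4055,-.1125,.14,108)],.8,step=.05,start=T)"
```

```text
[[0,0,-5.7,-0.0351,0.0207,0.0057,0.8],[0,0,-5.7,-0.037,0.017,0.0058,0.8],[0,0,-5.7,-0.0385,0.0133,0.0057,0.8],[0,0,-5.7,-0.0397,0.0094,0.0057,0.8],[0,0,-5.7,-0.0404,0.0055,0.0058,0.8],[0,0,-8.7,-0.015,0.016,0.0178,0.8],[0,0,-8.6,-0.0172,0.0136,0.0177,0.8],[0,0,-8.7,-0.0191,0.0109,0.0178,0.8],[0,0,-8.6,-0.0205,0.0078,0.0178,0.8],[0,0,-8.7,-0.0215,0.0047,0.0177,0.8],[0,0,-8.7,-0.0219,0.0014,0.0178,0.8],[0,0,-8.6,-0.0219,-0.0019,0.0178,0.8]]
[[0,0,-8.7,-0.0213,-0.0052,0.0177,0.8],[0,0,-8.7,-0.0203,-0.0084,0.0178,0.8]]
```

Emit:
arm_command --deltas '[[[0,0,0,0,0,0,0.25],[0,0,0,0,0,0,0.25],[0,0,0,0,0,0,0.25],[0,0,0,0,0,-0.015,0.25],[0,0,0,0,0,-0.025,0.25],[0,0,0,0,0,-0.05,0.25]]]'

```text
time: 9.48
position: [0.6223, 0.1874, 0.3293]
orientation: [3.141, 0.042, -0.003]
force: [0.4, -0.4, 0.1]
width: 0.25
finger_force: 0.0
```

Emit:
arm_command --deltas '[[[0,0,-5.7,-0.0351,0.0207,0.0057,0.8],[0,0,-5.7,-0.037,0.017,0.0058,0.8],[0,0,-5.7,-0.0385,0.0133,0.0057,0.8],[0,0,-5.7,-0.0397,0.0094,0.0057,0.8],[0,0,-5.7,-0.0404,0.0055,0.0058,0.8],[0,0,-8.7,-0.015,0.016,0.0178,0.8],[0,0,-8.6,-0.0172,0.0136,0.0177,0.8],[0,0,-8.7,-0.0191,0.0109,0.0178,0.8],[0,0,-8.6,-0.0205,0.0078,0.0178,0.8],[0,0,-8.7,-0.0215,0.0047,0.0177,0.8],[0,0,-8.7,-0.0219,0.0014,0.0178,0.8],[0,0,-8.6,-0.0219,-0.0019,0.0178,0.8]]]'

```text
time: 10.98
position: [0.4158, -0.0706, 0.176]
orientation: [2.202, 2.238, 0.001]
force: [0.7, -0.8, -0.1]
width: 0.798
finger_force: 0.0
```

Emit:
arm_command --deltas '[[[0,0,-8.7,-0.0213,-0.0052,0.0177,0.8],[0,0,-8.7,-0.0203,-0.0084,0.0178,0.8],[0,0,0,0,0,0,0.8],[0,0,0,0,0,0,0.8]]]'

```text
time: 11.48
position: [0.4061, -0.1123, 0.1408]
orientation: [1.848, 2.54, 0.001]
force: [0.3, 0.0, 0.5]
width: 0.8
finger_force: 0.0
```

```bash
cat >> h.py <<'E'
def tongues(c,x=(.36,.47),y=(-.2,.3),z=(.040,.056),mn=20,ar=(20,45)):
    """tongue tops: centre mm, yaw of long axis"""
    P=cloud(c); m=((P[...,2]>z[0])&(P[...,2]<z[1])&(P[...,0]>x[0])&(P[...,0]<x[1])&(P[...,1]>y[0])&(P[...,1]<y[1])&(c['depth']>0)).astype(np.uint8)
    n,l,s,_=cv2.connectedComponentsWithStats(m); out=[]
    for i in range(1,n):
        if s[i,4]<mn: continue
        q=P[l==i]; (cx,cy),(w,h),a=cv2.minAreaRect(q[:,:2].astype(np.float32)*1000)
        if w<h: w,h,a=h,w,a-90
        a=(a+90)%180-90
        print('blob',s[i,4],'c',round(cx,1),round(cy,1),'L',round(w,1),'W',round(h,1),'yaw',round(a,1),'z',np.percentile(q[:,2],[50,95]).round(4)); out.append((cx,cy,a,w,h))
    return out
E
python3 -c "
from h import *
st(); c=cam('wrist'); save(c,'w4.png'); tongues(c)
t=cam('top');tongues(t); save(t,'t4.png')"
```

```text
t 11.47 p [ 0.4061 -0.1123  0.1408] yaw 107.93 tilt 0.06 w 0.8 ff 0.0 F [0.3 0.  0.5] q [ 0.78  0.2  -0.63  2.15  0.16  0.84  0.36]
blob 556 c 420.0 -19.8 L 33.8 W 9.2 yaw -21.1 z [0.0481 0.0492]
blob 455 c 404.7 -113.7 L 33.6 W 9.0 yaw 18.2 z [0.0479 0.049 ]
blob 464 c 435.6 -163.9 L 66.5 W 32.5 yaw 47.3 z [0.0485 0.0554]
blob 27 c 441.6 -166.0 L 2.4 W 2.3 yaw 85.2 z [0.0486 0.0542]
blob 20 c 453.4 -166.5 L 2.2 W 1.9 yaw 30.9 z [0.0486 0.0551]
blob 20 c 440.4 -181.8 L 2.3 W 2.2 yaw -85.0 z [0.0468 0.0506]
blob 21 c 451.2 -198.4 L 2.6 W 2.0 yaw 89.4 z [0.0456 0.0516]
blob 43 c 421.0 -21.0 L 33.5 W 8.9 yaw -21.3 z [0.0484 0.0512]
blob 100 c 390.2 222.6 L 59.1 W 14.7 yaw -5.8 z [0.0502 0.0541]
blob 42 c 409.8 95.4 L 33.5 W 8.6 yaw 9.5 z [0.0481 0.0514]
```

View pics/w4.png

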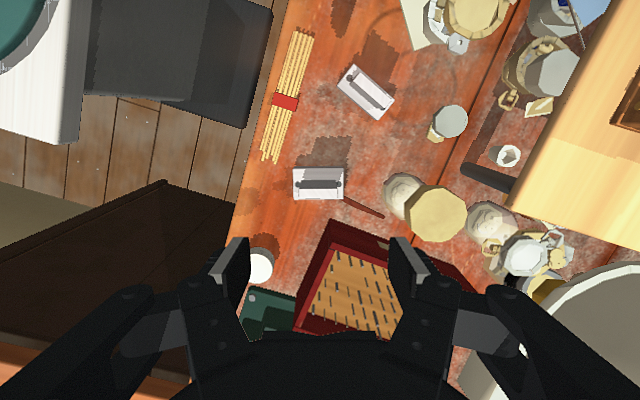

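Piece c is at (318,183) in clear view, and wrist and top agree within about 1 mm. I'll descend and grip.

```bash
python3 -c "
from h import *
plan([(.4049,-.1133,.06,108.1),(.4049,-.1133,.001,108.1)],.7,step=.05)"
```

```text
[[0,0,0,-0.0003,-0.0008,0.0404,0.7],[0.1,0.1,-0.1,-0.0003,-0.0008,0.0404,0.7],[0,0,0,0,0,0.0295,0.7],[0,0,0,0,0,0.0295,0.7]]
```

Emit:
arm_command --deltas '[[[0,0,0,-0.0003,-0.0008,0.04,0.7],[0,0,0,-0.0003,-0.0008,0.04,0.7],[0,0,0,0,0,0.029,0.7],[0,0,0,0,0,0.02,0.7],[0,0,0,0,0,0.01,0.7],[0,0,0,0,0,0,0.7]]]'

```text
time: 12.32
position: [0.4043, -0.1135, 0.0011]
orientation: [-1.845, -2.542, 0.0]
force: [0.3, 0.5, -0.2]
width: 0.695
finger_force: 0.0
```

Emit:
arm_command --deltas '[[[0,0,0,0,0,0,0],[0,0,0,0,0,0,0],[0,0,0,0,0,0,0],[0,0,0,0,0,0,0],[0,0,0,0,0,0,0]]]' --squeeze 60

```text
time: 12.95
position: [0.4046, -0.114, 0.0019]
orientation: [1.845, 2.541, 0.0]
force: [-3.5, 1.1, 13.3]
width: 0.386
finger_force: 58.3
```

Emit:
arm_command --deltas '[[[0,0,0,0,0,-0.02,0],[0,0,0,0,0,-0.04,0],[0,0,0,0,0,-0.04,0],[0,0,0,0,0,0,0]]]'

```text
time: 13.45
position: [0.4055, -0.1145, 0.1037]
orientation: [1.844, 2.537, 0.001]
force: [0.1, -0.4, -1.3]
width: 0.386
finger_force: 59.9
```

```bash
python3 -c "
from h import *
st(); c=cam('wrist'); P=cloud(c); T=pose()[0]
Q=(P-T[:3,3])@T[:3,:3]
m=(abs(Q[...,1])<.03)&(abs(Q[...,0])<.03)&(c['depth']>0)&(Q[...,2]>-.045)&(Q[...,2]<.06)
for k in np.arange(-.045,.04,.005):
  r=m&(Q[...,2]>=k)&(Q[...,2]<k+.005)
  if r.sum(): q=Q[r]; print(k.round(3),r.sum(),q.min(0).round(4),q.max(0).round(4))
tongues(c,x=(.3,.6))
"
```

```text
t 13.45 p [ 0.4055 -0.1145  0.1037] yaw 107.99 tilt 0.3 w 0.386 ff 59.9 F [ 0.1 -0.4 -1.3] q [ 0.77  0.27 -0.63  2.18  0.23  0.75  0.3 ]
-0.045 768 [-0.011  -0.0296 -0.045 ] [ 0.0113  0.0298 -0.04  ]
-0.04 678 [-0.0117 -0.03   -0.04  ] [ 0.0111  0.0299 -0.035 ]
-0.035 611 [ 0.0031 -0.0297 -0.035 ] [ 0.0111  0.0299 -0.03  ]
-0.03 529 [ 0.0033 -0.0294 -0.03  ] [ 0.011   0.0292 -0.025 ]
-0.025 347 [ 0.0032 -0.0228 -0.025 ] [ 0.0108  0.0227 -0.0201]
-0.02 267 [ 0.0032 -0.0183 -0.02  ] [ 0.0145  0.0205 -0.015 ]
-0.015 2041 [ 0.0034 -0.0251 -0.015 ] [ 0.016   0.0249 -0.01  ]
-0.01 275 [ 0.0149 -0.0244 -0.01  ] [ 0.016   0.0243 -0.005 ]
-0.005 197 [ 0.0148 -0.0244 -0.005 ] [ 0.016   0.0242 -0.0006]
blob 180 c 560.0 64.0 L 29.2 W 4.6 yaw -50.2 z [0.0431 0.0454]
blob 2375 c 557.9 37.8 L 35.6 W 34.5 yaw 31.5 z [0.0426 0.0438]
blob 834 c 420.4 -19.9 L 34.5 W 9.8 yaw -20.3 z [0.0481 0.0493]
blob 297 c 539.3 -55.3 L 13.8 W 7.2 yaw 88.6 z [0.0487 0.0552]
blob 315 c 482.1 -96.7 L 28.4 W 13.6 yaw 84.3 z [0.0422 0.0449]
blob 339 c 582.2 -98.8 L 18.6 W 17.4 yaw -22.1 z [0.0414 0.0511]
blob 86 c 500.3 -152.3 L 20.4 W 1.1 yaw -3.7 z [0.0441 0.0483]
blob 96 c 425.6 -187.8 L 22.6 W 0.6 yaw 85.4 z [0.0496 0.0553]
blob 26 c 440.4 -182.0 L 2.4 W 2.0 yaw 89.4 z [0.0469 0.0498]
blob 30 c 451.3 -198.3 L 2.8 W 2.2 yaw -86.8 z [0.0463 0.0509]
blob 72 c 564.9 -190.6 L 11.4 W 5.8 yaw -23.9 z [0.0442 0.0488]
```

Piece c is held square and centred, with its foot bottom 2 mm below the TCP height. I'll carry it over the gauge.

```bash
python3 -c "
from h import *
plan([(.405,-.06,.15,105),(.402,.31,.15,83.5)],0,step=.055)"
```

```text
[[0.1,0.1,1.5,0.0258,0.0086,-0.0239,0],[0,0,1.5,0.026,0.0079,-0.024,0],[0,0,3.1,0.0512,0.0132,0,0],[0,0,3,0.0518,0.0105,-0.0001,0],[0,0,3.1,0.0523,0.0077,0,0],[0,0,3.1,0.0526,0.0049,0,0],[0,0,3,0.0528,0.0021,-0.0001,0],[0,0,3.1,0.0529,-0.0008,0,0],[0,0,3.1,0.0527,-0.0035,0,0]]
```

Emit:
arm_command --deltas '[[[0,0,1.5,0.0258,0.0086,-0.024,0],[0,0,1.5,0.026,0.008,-0.024,0],[0,0,3.1,0.0512,0.0132,0,0],[0,0,3,0.0518,0.0105,0,0],[0,0,3.1,0.0523,0.0077,0,0],[0,0,3.1,0.0526,0.005,0,0],[0,0,3,0.0528,0.002,0,0],[0,0,3.1,0.053,-0.001,0,0],[0,0,3.1,0.0527,-0.0035,0,0],[0,0,0,0,0,0,0],[0,0,0,0,0,0,0]]]'

```text
time: 14.88
position: [0.4005, 0.3101, 0.148]
orientation: [-2.342, -2.093, 0.003]
force: [0.6, -1.4, -0.8]
width: 0.383
finger_force: 59.9
```

```bash
python3 -c "
from h import *
st(); c=cam('wrist'); save(c,'w5.png'); tongues(c,y=(.3,.4),z=(.044,.056))
P=cloud(c);m=(P[...,2]>.013)&(P[...,2]<.019)&(abs(P[...,0]-.4)<.06)&(P[...,1]>.2)&(P[...,1]<.345);q=P[m]
if m.sum()>50:print('bed',m.sum(),cv2.minAreaRect(q[:,:2].astype(np.float32)*1e3),np.median(q[:,2]))
"
```

```text
t 14.88 p [0.4005 0.3101 0.148 ] yaw 83.57 tilt 0.1 w 0.383 ff 59.9 F [ 0.6 -1.4 -0.8] q [-0.06  0.39 -0.79  1.95  0.34  0.94 -1.13]
blob 1231 c 403.3 359.7 L 61.4 W 13.4 yaw -6.4 z [0.05   0.0514]
bed 2459 ((398.28179931640625, 314.84613037109375), (64.65971374511719, 40.112205505371094), 83.38945007324219) 0.01606226488042184
```

View pics/w5.png

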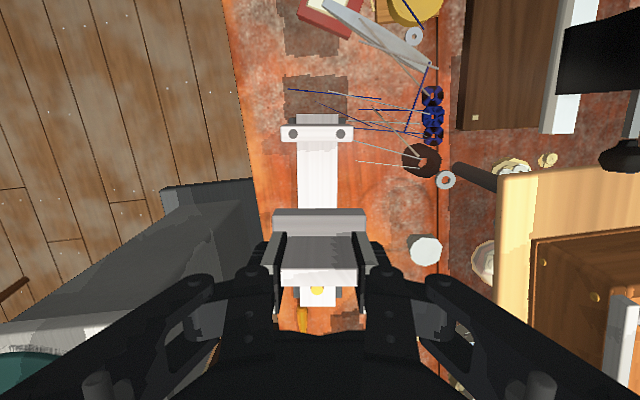

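The fixed jaw (318,132) and bed are measured well: face at (402.4,352.7), yaw -6.5°. I'll place c 18 mm from the face.

```bash
python3 -c "
from h import *
plan([(.4003,.3345,.10,83.5),(.4003,.3345,.04,83.5,2),(.4003,.3345,.0185,83.5,3)],0,step=.04)"
```

```text
[[0,0,0,0.0123,-0.0017,0.0241,0],[0,0.1,0,0.0124,-0.0017,0.0241,0],[0,0,0,0,0,0.03,0],[0,0,0,-0.0001,0.0001,0.03,0],[0,0,0,0,0,0.0072,0],[0,0,0,0,0,0.0072,0],[0,0,0,0,0,0.0071,0]]
```

Emit:
arm_command --deltas '[[[0,0,0,0.0123,-0.0017,0.024,0],[0,0,0,0.0124,-0.0017,0.024,0],[0,0,0,0,0,0.03,0],[0,0,0,0,0,0.03,0],[0,0,0,0,0,0.007,0],[0,0,0,0,0,0.007,0],[0,0,0,0,0,0.006,0],[0,0,0,0,0,0,0],[0,0,0,0,0,0,0]]]'

```text
time: 16.05
position: [0.4006, 0.3358, 0.0214]
orientation: [2.343, 2.093, 0.001]
force: [-0.3, -0.4, -0.5]
width: 0.387
finger_force: 59.9
```

```bash
python3 -c "
from h import *
st()"
```

```text
t 16.05 p [0.4006 0.3358 0.0214] yaw 83.53 tilt 0.03 w 0.387 ff 59.9 F [-0.3 -0.4 -0.5] q [-0.23  0.61 -0.65  1.98  0.55  0.73 -1.33]
```

Emit:
arm_command --deltas '[[[0,0,0,0,0,0.002,0],[0,0,0,0,0,0.001,0],[0,0,0,0,0,0,0.55],[0,0,0,0,0,0,0.55],[0,0,0,0,0,0,0.55],[0,0,0,0,0,-0.02,0.55],[0,0,0,0,0,-0.05,0.6],[0,0,0,0,0,-0.05,0.7],[0,0,0,0,0,0,0.7]]]'

```text
time: 17.18
position: [0.4017, 0.337, 0.1426]
orientation: [2.342, 2.092, 0.01]
force: [-0.3, -0.4, 0.2]
width: 0.705
finger_force: 0.0
```

```bash
python3 -c "
from h import *
st(); c=cam('wrist'); tongues(c,y=(.3,.4),z=(.056,.07)); t=cam('top'); print('top');tongues(t,y=(-.2,.4),z=(.040,.07))
plan([(.409,.078,.14,99.4)],.7,step=.055)"
```

```text
t 17.18 p [0.4017 0.337  0.1426] yaw 83.54 tilt 0.36 w 0.705 ff 0.0 F [-0.3 -0.4  0.2] q [-0.12  0.43 -0.79  1.92  0.37  0.94 -1.19]
blob 513 c 400.1 335.6 L 33.4 W 9.1 yaw -6.2 z [0.0639 0.0651]
top
blob 92 c 447.7 -174.4 L 52.3 W 41.5 yaw 86.9 z [0.0616 0.0664]
blob 44 c 421.0 -21.0 L 33.6 W 9.1 yaw -21.4 z [0.0482 0.0518]
blob 111 c 390.8 222.3 L 57.9 W 14.5 yaw -5.3 z [0.0505 0.0666]
blob 43 c 409.8 95.4 L 33.6 W 8.7 yaw 8.9 z [0.0483 0.0527]
[[0,0,-3.2,-0.051,0.0075,-0.0002,0.7],[0,0,-3.2,-0.0513,0.0046,-0.0002,0.7],[0.1,0,-3.1,-0.0515,0.0017,-0.0002,0.7],[0,0,-3.2,-0.0516,-0.001,-0.0002,0.7],[0,0,-3.2,-0.0513,-0.0039,-0.0002,0.7]]
```

c stands on the bed (top z=.064). Next is b.

Emit:
arm_command --deltas '[[[0,0,-3.2,-0.051,0.0075,0,0.7],[0,0,-3.2,-0.051,0.0046,0,0.7],[0,0,-3.1,-0.0515,0.0017,0,0.7],[0,0,-3.2,-0.0515,-0.001,0,0.7],[0,0,-3.2,-0.051,-0.004,0,0.7],[0,0,0,0,0,0,0.7],[0,0,0,0,0,0,0.7]]]'

```text
time: 18.15
position: [0.4084, 0.079, 0.1378]
orientation: [-2.031, -2.395, 0.0]
force: [0.3, 0.4, -0.5]
width: 0.702
finger_force: 0.0
```

```bash
python3 -c "
from h import *
st(); c=cam('wrist'); r=tongues(c,y=(-.05,.2),x=(.38,.44),z=(.042,.056))
b=min(r,key=lambda q:abs(q[1]-95))
plan([(b[0]/1e3,b[1]/1e3,.06,90+b[2]),(b[0]/1e3,b[1]/1e3,.002,90+b[2])],.7,step=.05)"
```

```text
t 18.15 p [0.4084 0.079  0.1378] yaw 99.4 tilt 0.05 w 0.702 ff 0.0 F [ 0.3  0.4 -0.5] q [ 0.51  0.23 -0.84  2.16  0.23  0.84 -0.32]
blob 447 c 409.0 97.3 L 33.3 W 8.9 yaw 9.4 z [0.048  0.0492]
blob 401 c 420.0 -18.9 L 33.8 W 9.9 yaw -20.3 z [0.0477 0.049 ]
[[0,0,0,0.0087,0.0017,0.0389,0.7],[0,0,0.1,0.0087,0.0017,0.039,0.7],[0,0,0,0,0,0.029,0.7],[0,0,0,0,0.0001,0.029,0.7]]
```

Emit:
arm_command --deltas '[[[0,0,0,0.0085,0.0017,0.039,0.7],[0,0,0,0.0085,0.0017,0.039,0.7],[0,0,0,0,0,0.029,0.7],[0,0,0,0,0,0.02,0.7],[0,0,0,0,0,0.009,0.7],[0,0,0,0,0,0,0.7],[0,0,0,0,0,0,0],[0,0,0,0,0,0,0],[0,0,0,0,0,0,0],[0,0,0,0,0,0,0],[0,0,0,0,0,0,0]]]'

```text
time: 19.58
position: [0.4098, 0.0963, 0.0029]
orientation: [2.031, 2.396, 0.001]
force: [-4.1, 0.7, 12.6]
width: 0.384
finger_force: 58.5
```

Emit:
arm_command --deltas '[[[0,0,0,0,0,-0.02,0],[0,0,0,0,0,-0.05,0],[0,0,0,0,0,-0.05,0],[0,0,0,0,0,0,0]]]'

```text
time: 20.08
position: [0.4111, 0.0961, 0.1251]
orientation: [2.029, 2.392, 0.005]
force: [-0.1, -0.5, -1.4]
width: 0.379
finger_force: 60.1
```

```bash
cat >> h.py <<'E'
def held(c):
    P=cloud(c); T=pose()[0]; Q=(P-T[:3,3])@T[:3,:3]
    m=(abs(Q[...,1])<.03)&(abs(Q[...,0])<.03)&(c['depth']>0)&(Q[...,2]>-.02)&(Q[...,2]<.02)
    if m.sum()<50: print('held nothing'); return
    q=Q[m]; print('held z hist',np.percentile(q[:,2],[2,10,50,90,98]).round(4),'x',np.percentile(q[:,0],[2,98]).round(4),'y',np.percentile(q[:,1],[2,98]).round(4))
O=np.array([402.4,352.7])/1e3; gy=np.array([np.sin(np.radians(6.5)),np.cos(np.radians(6.5))])
E
python3 -c "
from h import *
st(); held(cam('wrist'))
p=O-.049*gy; print(p)
plan([(p[0],p[1],.12,83.5)],0,step=.055)"
```

```text
t 20.07 p [0.4111 0.0961 0.1251] yaw 99.38 tilt 0.35 w 0.379 ff 60.1 F [-0.1 -0.5 -1.4] q [ 0.47  0.27 -0.86  2.16  0.29  0.82 -0.41]
held z hist [-0.0188 -0.0148 -0.0127 -0.0049 -0.0009] x [0.0052 0.0153] y [-0.0233  0.0235]
[0.39685304 0.30401498]
[[0.1,0,4,0.052,0.0052,0.0008,0],[0,0,3.9,0.0521,0.0015,0.0007,0],[0.1,0,4,0.0522,-0.002,0.0008,0],[0,0.1,4,0.0519,-0.0057,0.0008,0]]
```

Emit:
arm_command --deltas '[[[0,0,4,0.052,0.005,0.0008,0],[0,0,4,0.052,0.0015,0.0008,0],[0,0,4,0.052,-0.002,0.0008,0],[0,0,4,0.051,-0.0057,0.0008,0],[0,0,0,0,0,0,0],[0,0,0,0,0,0,0]]]'

```text
time: 20.88
position: [0.395, 0.3027, 0.1178]
orientation: [-2.344, -2.091, 0.003]
force: [0.5, 0.1, -1.6]
width: 0.387
finger_force: 60.1
```

```bash
python3 -c "
from h import *
st(); held(cam('wrist'))
p=O-.050*gy; print(p)
plan([(p[0],p[1],.04,83.5,2),(p[0],p[1],.0195,83.5,2)],0,step=.055)"
```

```text
t 20.88 p [0.395  0.3027 0.1178] yaw 83.49 tilt 0.11 w 0.387 ff 60.1 F [ 0.5  0.1 -1.6] q [-0.06  0.43 -0.8   1.99  0.39  0.88 -1.18]
held z hist [-0.0191 -0.0153 -0.0107 -0.0031  0.0012] x [0.0052 0.0153] y [-0.0244  0.0222]
[0.39673984 0.30302141]
[[0,0,0,0.0005,0.0007,0.039,0],[-0.1,0.1,-0.1,0.0006,0.0006,0.039,0],[0,0,0,0,0,0.0102,0],[0,0,0,0,0,0.0103,0]]
```

Emit:
arm_command --deltas '[[[0,0,0,0.0005,0.0007,0.039,0],[0,0,0,0.0005,0.0007,0.037,0],[0,0,0,0,0,0.01,0],[0,0,0,0,0,0.006,0],[0,0,0,0,0,0,0],[0,0,0,0,0,0,0]]]'

```text
time: 21.68
position: [0.3976, 0.3044, 0.0277]
orientation: [2.345, 2.09, 0.002]
force: [0.6, -0.0, -0.8]
width: 0.382
finger_force: 60.1
```

```bash
python3 -c "
from h import *
st();held(cam('wrist'))"
```

```text
t 21.68 p [0.3976 0.3044 0.0277] yaw 83.42 tilt 0.08 w 0.382 ff 60.1 F [ 0.6 -0.  -0.8] q [-0.16  0.57 -0.68  2.04  0.55  0.72 -1.3 ]
held z hist [-0.0192 -0.0146 -0.011  -0.0024 -0.0009] x [0.0048 0.0281] y [-0.0251  0.0231]
```

Emit:
arm_command --deltas '[[[0,0,0,-0.0015,0,0,0],[0,0,0,0,0,0.004,0],[0,0,0,0,0,0.002,0],[0,0,0,0,0,0.001,0],[0,0,0,0,0,0,0],[0,0,0,0,0,0,0]]]'

```text
time: 22.48
position: [0.3969, 0.3027, 0.0198]
orientation: [-2.345, -2.09, -0.0]
force: [-0.5, 0.3, -1.4]
width: 0.383
finger_force: 60.1
```

Emit:
arm_command --deltas '[[[0,0,0,0,0,0.001,0],[0,0,0,0,0,0,0],[0,0,0,0,0,0,0.55],[0,0,0,0,0,0,0.55],[0,0,0,0,0,0,0.55],[0,0,0,0,0,-0.02,0.55],[0,0,0,0,0,-0.05,0.6],[0,0,0,0,0,-0.05,0.7],[0,0,0,0,0,0,0.7]]]'

```text
time: 23.6
position: [0.3982, 0.3039, 0.1431]
orientation: [2.344, 2.09, 0.009]
force: [-0.6, -0.7, -0.2]
width: 0.701
finger_force: 0.0
```

```bash
python3 -c "
from h import *
st(); c=cam('wrist'); tongues(c,y=(.25,.4),z=(.056,.07)); t=cam('top'); print('top');tongues(t,y=(-.2,.4),z=(.040,.07))
plan([(.412,-.030,.14,69.5)],.7,step=.055)"
```

```text
t 23.6 p [0.3982 0.3039 0.1431] yaw 83.44 tilt 0.35 w 0.701 ff 0.0 F [-0.6 -0.7 -0.2] q [-0.03  0.39 -0.83  1.97  0.36  0.93 -1.15]
blob 507 c 399.7 335.7 L 33.8 W 8.6 yaw -6.7 z [0.0639 0.065 ]
blob 482 c 396.7 303.9 L 33.6 W 8.9 yaw -6.1 z [0.0639 0.0653]
top
blob 95 c 436.8 -164.6 L 62.3 W 34.8 yaw 49.5 z [0.0617 0.0655]
blob 44 c 421.0 -20.9 L 33.4 W 9.3 yaw -21.1 z [0.0484 0.052 ]
blob 113 c 390.5 222.6 L 58.4 W 15.1 yaw -6.9 z [0.0505 0.0671]
[[0,0,2,-0.0469,0.0076,0,0.7],[0,0,2,-0.0467,0.0091,-0.0001,0.7],[0,0,2,-0.0463,0.0108,0,0.7],[0,0,2,-0.0459,0.0125,-0.0001,0.7],[0.1,0,1.9,-0.0454,0.014,0,0.7],[0,0,2,-0.045,0.0155,-0.0001,0.7],[0,0,2,-0.0443,0.0171,0,0.7]]
```

c and b stand well. Next is a.

Emit:
arm_command --deltas '[[[0,0,2,-0.047,0.0076,0,0.7],[0,0,2,-0.047,0.009,0,0.7],[0,0,2,-0.0463,0.0108,0,0.7],[0,0,2,-0.046,0.0125,0,0.7],[0,0,2,-0.0454,0.014,0,0.7],[0,0,2,-0.045,0.0155,0,0.7],[0,0,2,-0.0443,0.017,0,0.7],[0,0,0,0,0,0,0.7],[0,0,0,0,0,0,0.7]]]'

```text
time: 24.82
position: [0.411, -0.0298, 0.1384]
orientation: [-2.581, -1.789, 0.001]
force: [-0.4, 0.2, 0.8]
width: 0.701
finger_force: 0.0
```

```bash
python3 -c "
from h import *
st(); c=cam('wrist'); r=tongues(c,y=(-.08,.1),x=(.36,.48),z=(.042,.056))
b=min(r,key=lambda q:abs(q[1]+20))
plan([(b[0]/1e3,b[1]/1e3,.06,90+b[2]),(b[0]/1e3,b[1]/1e3,.002,90+b[2])],.7,step=.05)"
```

```text
t 24.82 p [ 0.411  -0.0298  0.1384] yaw 69.45 tilt 0.07 w 0.701 ff 0.0 F [-0.4  0.2  0.8] q [ 0.64  0.19 -0.69  2.17  0.16  0.83 -0.52]
blob 437 c 420.4 -19.1 L 32.7 W 8.8 yaw -20.4 z [0.048  0.0491]
[[0,0,-0.1,0.0064,0.0026,0.0393,0.7],[-0.1,0,0,0.0064,0.0026,0.0392,0.7],[0,0,0,0,0,0.029,0.7],[0,0,0,0,-0.0001,0.029,0.7]]
```

Emit:
arm_command --deltas '[[[0,0,0,0.0064,0.0026,0.039,0.7],[0,0,0,0.0064,0.0026,0.039,0.7],[0,0,0,0,0,0.029,0.7],[0,0,0,0,0,0.02,0.7],[0,0,0,0,0,0.009,0.7],[0,0,0,0,0,0,0.7],[0,0,0,0,0,0,0],[0,0,0,0,0,0,0],[0,0,0,0,0,0,0],[0,0,0,0,0,0,0],[0,0,0,0,0,0,0]]]'

```text
time: 26.25
position: [0.4213, -0.0201, 0.0037]
orientation: [2.582, 1.789, 0.001]
force: [-2.5, 1.0, 11.9]
width: 0.386
finger_force: 58.4
```

Emit:
arm_command --deltas '[[[0,0,0,0,0,-0.02,0],[0,0,0,0,0,-0.05,0],[0,0,0,0,0,-0.05,0],[0,0,0,0,0,0,0]]]'

```text
time: 26.75
position: [0.4227, -0.0205, 0.1261]
orientation: [2.579, 1.785, 0.006]
force: [-0.3, -0.2, -1.8]
width: 0.384
finger_force: 60.1
```

```bash
python3 -c "
from h import *
st(); held(cam('wrist'))
p=O-.078*gy; print(p)
plan([(p[0],p[1],.12,83.5)],0,step=.055)"
```

```text
t 26.75 p [ 0.4227 -0.0205  0.1261] yaw 69.39 tilt 0.36 w 0.384 ff 60.1 F [-0.3 -0.2 -1.8] q [ 0.62  0.24 -0.72  2.16  0.22  0.81 -0.59]
held z hist [-0.0191 -0.0157 -0.0118 -0.0042 -0.0009] x [0.0048 0.0129] y [-0.0228  0.0236]
[0.39357015 0.2752014 ]
[[0,0,-2.4,0.0445,-0.0217,0.0006,0],[0.1,0,-2.3,0.0454,-0.0199,0.0007,0],[0,0,-2.4,0.0461,-0.018,0.0006,0],[0,0,-2.3,0.0469,-0.0161,0.0007,0],[0.1,0,-2.4,0.0474,-0.0142,0.0006,0],[0,0,-2.3,0.0481,-0.0122,0.0007,0]]
```

Emit:
arm_command --deltas '[[[0,0,-2.4,0.0445,-0.0217,0.0006,0],[0,0,-2.3,0.0454,-0.02,0.0006,0],[0,0,-2.4,0.046,-0.018,0.0006,0],[0,0,-2.3,0.047,-0.016,0.0006,0],[0,0,-2.4,0.0474,-0.0142,0.0006,0],[0,0,-2.3,0.048,-0.0122,0.0006,0],[0,0,0,0,0,0,0],[0,0,0,0,0,0,0]]]'

```text
time: 27.8
position: [0.3919, 0.2752, 0.1183]
orientation: [-2.343, -2.093, 0.003]
force: [0.7, 0.1, -0.7]
width: 0.389
finger_force: 60.0
```

```bash
python3 -c "
from h import *
st(); held(cam('wrist'))
p=O-.078*gy
plan([(p[0],p[1],.045,83.5,2),(p[0],p[1],.024,83.5,2)],0,step=.055)"
```

```text
t 27.8 p [0.3919 0.2752 0.1183] yaw 83.54 tilt 0.1 w 0.389 ff 60.0 F [ 0.7  0.1 -0.7] q [ 0.03  0.4  -0.84  2.03  0.39  0.87 -1.14]
held z hist [-0.0192 -0.0157 -0.0099 -0.0023  0.0011] x [0.0047 0.0129] y [-0.0242  0.0221]
[[0,0,0,0.0003,0.0006,0.0368,0],[-0.1,0.1,0,0.0004,0.0007,0.0368,0],[0,0,0,0,0,0.0105,0],[0,0,0,0,0,0.0105,0]]
```

Emit:
arm_command --deltas '[[[0,0,0,0.0003,0.0006,0.037,0],[0,0,0,0.0003,0.0006,0.037,0],[0,0,0,0,0,0.0105,0],[0,0,0,0,0,0.0105,0],[0,0,0,-0.001,0,0,0],[0,0,0,0,0,0,0]]]'

```text
time: 28.6
position: [0.3941, 0.2753, 0.025]
orientation: [2.343, 2.092, 0.002]
force: [-0.2, -0.6, -0.1]
width: 0.384
finger_force: 60.0
```

Emit:
arm_command --deltas '[[[0,0,0,0,0,0.003,0],[0,0,0,0,0,0.002,0],[0,0,0,0,0,0.0005,0],[0,0,0,0,0,0,0],[0,0,0,0,0,0,0.55],[0,0,0,0,0,0,0.55],[0,0,0,0,0,0,0.55],[0,0,0,0,0,-0.02,0.55],[0,0,0,0,0,-0.05,0.6],[0,0,0,0,0,-0.05,0.7],[0,0,0,0,0,0,0.7]]]'

```text
time: 29.98
position: [0.395, 0.2761, 0.1416]
orientation: [2.342, 2.091, 0.007]
force: [-0.2, -0.2, -0.9]
width: 0.702
finger_force: 0.0
```

```bash
python3 -c "
from h import *
st(); c=cam('wrist'); r=tongues(c,y=(.2,.4),z=(.055,.07))
for b in r:
  d=np.array(b[:2])/1e3-O; print('gauge y',d@gy,'x',d@np.array([gy[1],-gy[0]]))
t=cam('top'); print('top');tongues(t,y=(.1,.4),z=(.040,.056)); tongues(t,y=(.1,.4),z=(.058,.08),mn=4)
"
```

```text
t 29.98 p [0.395  0.2761 0.1416] yaw 83.51 tilt 0.29 w 0.702 ff 0.0 F [-0.2 -0.2 -0.9] q [ 0.06  0.37 -0.87  2.01  0.36  0.91 -1.11]
blob 525 c 400.0 335.1 L 33.3 W 8.3 yaw -6.6 z [0.0641 0.0653]
blob 542 c 396.3 303.5 L 33.0 W 9.4 yaw -6.5 z [0.0639 0.0651]
blob 534 c 393.4 276.0 L 33.4 W 9.4 yaw -6.5 z [0.0639 0.0649]
blob 173 c 388.0 224.3 L 11.7 W 11.2 yaw 15.8 z [0.0677 0.0699]
gauge y -0.01772228026995498 x -0.000421115595517209
gauge y -0.04953182474647347 x -0.0004930597158772877
gauge y -0.07725988138880716 x -0.00028666575286987947
gauge y -0.12924627894630614 x 0.0002624749748001507
top
blob 81 c 391.2 222.2 L 56.9 W 14.0 yaw -6.3 z [0.0509 0.0535]
blob 16 c 388.7 222.0 L 8.4 W 8.1 yaw -88.3 z [0.069  0.0722]
```

All three pieces are in place, with the knob at gauge y=-129 (gap ≈122 mm). I'll take the jaw low by its cheeks.

```bash
python3 -c "
from h import *
p=O-.1292*gy; print(p)
plan([(p[0],p[1],.14,83.5),(p[0],p[1],.06,83.5),(p[0],p[1],-.005,83.5)],1,step=.045)"
```

```text
[0.38777414 0.22433052]
[[0,0,0,-0.0254,-0.0001,-0.0007,1],[0,0,0,-0.0255,-0.0002,-0.0006,1],[0,0,0,0,0,0.04,1],[0,0,0,0,0,0.04,1],[0,0,0,0,0,0.0325,1],[0,0,0,0,-0.0001,0.0325,1]]
```

Emit:
arm_command --deltas '[[[0,0,0,-0.0258,-0.001,-0.0006,1],[0,0,0,-0.0258,0,-0.0006,1],[0,0,0,0,0,0,1],[0,0,0,0,0,0.04,1],[0,0,0,0,0,0.03,1],[0,0,0,0,0,0,1],[0,0,0,0,0,0,1]]]'

```text
time: 30.95
position: [0.3868, 0.2248, 0.0705]
orientation: [-2.342, -2.093, -0.0]
force: [0.2, -0.6, 0.5]
width: 1.005
finger_force: 0.0
```

```bash
python3 -c "
from h import *
st();c=cam('wrist');save(c,'w6.png');P=cloud(c);T=pose()[0];Q=(P-T[:3,3])@T[:3,:3]
m=(abs(Q[...,0])<.014)&(abs(Q[...,1])<.06)&(abs(Q[...,1])>.036)&(c['depth']>0)
print('finger low',np.sort(Q[m][:,2])[-40::8])
p=O-.1292*gy
plan([(p[0],p[1],-.005,83.5)],1,step=.03)"
```

```text
t 30.95 p [0.3868 0.2248 0.0705] yaw 83.58 tilt 0.04 w 1.005 ff 0.0 F [ 0.2 -0.6  0.5] q [ 0.09  0.43 -0.8   2.14  0.46  0.75 -1.12]
finger low [0.07210775 0.07216803 0.0722435  0.07233485 0.07259983]
[[0,0,0,-0.0001,0.0002,0.0253,1],[0,0,0,-0.0001,0.0002,0.0252,1],[0,0,0.1,-0.0001,0.0002,0.0253,1]]
```

View pics/w6.png

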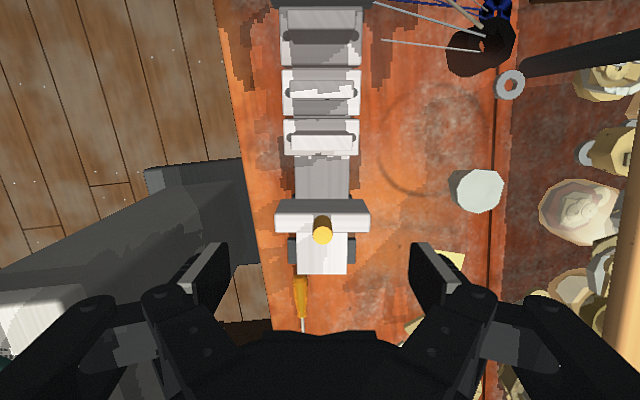

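The jaw (322,215) is centred between the pads, the pack is behind it and the screwdriver is clear at (300,300). I'll lower and grip lightly.

Emit:
arm_command --deltas '[[[0,0,0,0,0,0.025,1],[0,0,0,0,0,0.025,1],[0,0,0,0,0,0.018,1],[0,0,0,0,0,0.006,1],[0,0,0,0,0,0,1],[0,0,0,0,0,0,1]]]' --squeeze 20

```text
time: 31.75
position: [0.3873, 0.2242, -0.0033]
orientation: [2.343, 2.092, 0.002]
force: [0.4, -0.0, -1.1]
width: 0.998
finger_force: 0.0
```

Emit:
arm_command --deltas '[[[0,0,0,0,0,0,0.6],[0,0,0,0,0,0,0.6],[0,0,0,0,0,0,0.6],[0,0,0,0,0,0,0.6]]]' --squeeze 20

```text
time: 32.25
position: [0.3888, 0.2244, -0.0031]
orientation: [2.343, 2.091, 0.005]
force: [6.8, -1.2, 10.5]
width: 0.726
finger_force: 22.6
```

Emit:
arm_command --deltas '[[[0,0,0,0,0.001,0,0.6],[0,0,0,0.003,0.0005,-0.0005,0.6],[0,0,0,0.005,0,0,0.6],[0,0,0,0.005,0,0,0.6],[0,0,0,0.005,0,0,0.6],[0,0,0,0.005,0,0,0.6],[0,0,0,0.003,0,0,0.6],[0,0,0,0,0,0,0.6]]]'

```text
time: 33.25
position: [0.3918, 0.2503, -0.003]
orientation: [2.343, 2.093, 0.002]
force: [-0.0, 1.4, 5.2]
width: 0.722
finger_force: 22.2
```

```bash
python3 -c "
from h import *
st();c=cam('wrist');r=tongues(c,y=(.2,.4),z=(.055,.067))
for b in r:
  d=np.array(b[:2])/1e3-O; print('gauge y',d@gy)
d=pose()[0][:2,3]-O;print('tcp',d@gy, 'Fg', observe()['force'][:2]@gy)
"
```

```text
t 33.25 p [ 0.3918  0.2503 -0.003 ] yaw 83.55 tilt 0.08 w 0.722 ff 22.2 F [-0.   1.4  5.2] q [-0.08  0.59 -0.67  2.13  0.62  0.63 -1.3 ]
blob 4680 c 399.8 335.1 L 34.5 W 9.7 yaw -6.2 z [0.0641 0.0652]
blob 3328 c 396.3 303.4 L 34.3 W 9.2 yaw -6.2 z [0.064  0.0651]
blob 3260 c 393.3 276.0 L 34.1 W 9.6 yaw -6.5 z [0.0638 0.0649]
blob 126 c 360.9 258.4 L 12.7 W 1.8 yaw 89.5 z [0.0566 0.0574]
blob 720 c 426.0 254.0 L 20.0 W 10.1 yaw 40.8 z [0.0604 0.0666]
blob 21 c 360.8 265.5 L 1.6 W 0.8 yaw -3.5 z [0.0658 0.0668]
blob 605 c 391.6 253.1 L 12.0 W 6.8 yaw -8.5 z [0.0615 0.0665]
blob 49 c 448.6 255.2 L 8.1 W 1.6 yaw -11.9 z [0.066  0.0669]
blob 194 c 440.8 250.8 L 9.6 W 2.1 yaw -6.7 z [0.0644 0.0668]
gauge y -0.017752398313499753
gauge y -0.049699930850848305
gauge y -0.07722754965100209
gauge y -0.09834344425332628
gauge y -0.09539106083583061
gauge y -0.09134053212527055
gauge y -0.10020437537612262
gauge y -0.09162983691065774
gauge y -0.09685157807101913
tcp -0.10296914439724732 Fg 2.2610236821118006
```

Emit:
arm_command --deltas '[[[0,0,0,0.003,0,0,0.6],[0,0,0,0.003,0,0,0.6],[0,0,0,0.001,0,0,0.6],[0,0,0,0.001,0,0,0.6],[0,0,0,0.001,0,0,0.6],[0,0,0,0,0,0,0.6]]]'

```text
time: 34.05
position: [0.3927, 0.2587, -0.0031]
orientation: [2.343, 2.092, 0.001]
force: [-0.9, -1.2, 7.2]
width: 0.724
finger_force: 22.5
```

Emit:
arm_command --deltas '[[[0,0,0,0.001,0,0,0.6],[0,0,0,0.0005,0,0,0.6],[0,0,0,0,0,0,0.6]]]'

```text
time: 34.42
position: [0.3928, 0.2601, -0.0031]
orientation: [2.343, 2.092, 0.001]
force: [-0.1, -2.8, 8.5]
width: 0.723
finger_force: 22.6
```

```bash
cat > g.py <<'E'
from h import *
def f():
    st();c=cam('wrist');r=tongues(c,y=(.2,.4),z=(.055,.067),mn=2000)
    for b in r:
        d=np.array(b[:2])/1e3-O; print('gauge y',(d@gy).round(4))
    d=pose()[0][:2,3]-O;print('tcp',(d@gy).round(4), 'Fg', observe()['force'][:2]@gy)
f()
E
python3 g.py
```

```text
t 34.42 p [ 0.3928  0.2601 -0.0031] yaw 83.53 tilt 0.05 w 0.723 ff 22.6 F [-0.1 -2.8  8.5] q [-0.1   0.59 -0.66  2.11  0.62  0.63 -1.31]
blob 3828 c 399.7 335.1 L 33.9 W 9.0 yaw -6.6 z [0.0641 0.0651]
blob 3353 c 396.5 304.8 L 34.0 W 9.3 yaw -6.7 z [0.0639 0.065 ]
blob 3283 c 393.7 278.9 L 34.2 W 10.3 yaw -6.9 z [0.0637 0.0649]
gauge y -0.0178
gauge y -0.0483
gauge y -0.0743
tcp -0.0931 Fg -3.0134747542165248
```

Emit:
arm_command --deltas '[[[0,0,0,0.0005,0,0,0.6],[0,0,0,0.0005,0,0,0.6],[0,0,0,0.0005,0,0,0.6],[0,0,0,0,0,0,0.6]]]'

```text
time: 34.98
position: [0.393, 0.2615, -0.0031]
orientation: [2.343, 2.092, 0.001]
force: [0.1, -3.6, 10.0]
width: 0.725
finger_force: 22.6
```

Emit:
arm_command --deltas '[[[0,0,0,0.0005,0,0,0.6],[0,0,0,0,0,0,0.6],[0,0,0,0,0,0,0.6]]]'

```text
time: 35.35
position: [0.3931, 0.2619, -0.0031]
orientation: [2.343, 2.092, 0.001]
force: [-1.0, -2.8, 9.4]
width: 0.722
finger_force: 22.6
```

```bash
python3 g.py
```

```text
t 35.35 p [ 0.3931  0.2619 -0.0031] yaw 83.52 tilt 0.05 w 0.722 ff 22.6 F [-1.  -2.8  9.4] q [-0.1   0.59 -0.66  2.11  0.62  0.64 -1.31]
blob 3789 c 399.9 336.2 L 34.0 W 8.9 yaw -6.5 z [0.0641 0.0652]
blob 3343 c 396.7 306.7 L 34.0 W 9.3 yaw -6.6 z [0.0639 0.065 ]
blob 3289 c 393.9 281.0 L 34.0 W 10.1 yaw -6.1 z [0.0638 0.0649]
gauge y -0.0167
gauge y -0.0464
gauge y -0.0722
tcp -0.0912 Fg -2.890824361553154
```

Emit:
arm_command --deltas '[[[0,0,0,0.0005,0,0,0.6],[0,0,0,0,0,0,0.6],[0,0,0,0,0,0,0.6]]]'

```text
time: 35.78
position: [0.3931, 0.2623, -0.0031]
orientation: [2.343, 2.092, 0.0]
force: [-0.2, -5.1, 10.8]
width: 0.725
finger_force: 22.9
```

Emit:
arm_command --deltas '[[[0,0,0,0.0005,0,0,0.6],[0,0,0,0,0,0,0.6],[0,0,0,0,0,0,0.6]]]'

```text
time: 36.15
position: [0.3931, 0.2623, -0.0031]
orientation: [2.343, 2.091, -0.001]
force: [-1.8, -7.2, 14.9]
width: 0.723
finger_force: 23.2
```

```bash
python3 g.py
```

```text
t 36.15 p [ 0.3931  0.2623 -0.0031] yaw 83.51 tilt 0.09 w 0.723 ff 23.2 F [-1.8 -7.2 14.9] q [-0.1   0.6  -0.66  2.11  0.62  0.64 -1.31]
blob 3796 c 399.9 336.6 L 34.1 W 9.0 yaw -6.5 z [0.0641 0.0652]
blob 3324 c 396.8 307.1 L 34.0 W 9.2 yaw -6.8 z [0.064 0.065]
blob 3258 c 393.9 281.3 L 34.0 W 10.2 yaw -6.8 z [0.0637 0.0649]
gauge y -0.0163
gauge y -0.046
gauge y -0.0719
tcp -0.0909 Fg -7.830932714723122
```

Position has stalled while force rises, so the pack is nipped. I'll ease slightly and dwell.

Emit:
arm_command --deltas '[[[0,0,0,-0.0003,0,-0.0003,0.6],[0,0,0,0,0,0,0.6],[0,0,0,0,0,0,0.6],[0,0,0,0,0,0,0.6]]]'

```text
time: 36.7
position: [0.3931, 0.2623, -0.0031]
orientation: [2.343, 2.092, -0.0]
force: [1.1, -6.5, 7.5]
width: 0.722
finger_force: 22.7
```

Run:
```python
from h import *
st(); c=cam('wrist'); P=cloud(c)
# jaw face / top: fit plane of jaw top (z .045-.053 around jaw)
g=np.array([gy[1],-gy[0]]); D=P[...,:2]-O; Y=D@gy; X=D@g; Z=P[...,2]
m=(abs(X)<.03)&(abs(X)>.008)&(Y>-.105)&(Y<-.08)&(Z>.046)&(Z<.056)&(c['depth']>0)
print(m.sum(),Y[m].min(),Y[m].max())
A=np.c_[X[m],Y[m],np.ones(m.sum())]; print('slope x,y',np.linalg.lstsq(A,Z[m],rcond=None)[0])
m=(abs(X)<.03)&(Y>-.0)&(Y<.016)&(Z>.046)&(Z<.056)&(c['depth']>0)
if m.sum()>50:
  A=np.c_[X[m],Y[m],np.ones(m.sum())]; print('fixed slope',m.sum(),np.linalg.lstsq(A,Z[m],rcond=None)[0])
```

```text
t 36.7 p [ 0.3931  0.2623 -0.0031] yaw 83.51 tilt 0.05 w 0.722 ff 22.7 F [ 1.1 -6.5  7.5] q [-0.1   0.6  -0.66  2.11  0.62  0.64 -1.31]
3429 -0.09818782813531333 -0.08341748302136946
slope x,y [ 0.00093704 -0.0645274   0.04446584]
fixed slope 7045 [0.00028634 0.07742909 0.04979264]
```

Run:
```python
from h import *
c=cam('wrist'); P=cloud(c)
g=np.array([gy[1],-gy[0]]); D=P[...,:2]-O; Y=D@gy; X=D@g; Z=P[...,2]
def fit(y0,y1,n):
    m=(abs(X)<.029)&(abs(X)>.009)&(Y>y0)&(Y<y1)&(Z>.046)&(Z<.054)&(c['depth']>0)
    for _ in range(3):
        A=np.c_[X[m],Y[m],np.ones(m.sum())]; k=np.linalg.lstsq(A,Z[m],rcond=None)[0]; r=abs(X*k[0]+Y*k[1]+k[2]-Z); m&=r<.001
    print(n,m.sum(),k,r[m].std())
fit(-.0965,-.0855,'slide');fit(.002,.013,'fixed')
```

```text
slide 2253 [0.00151878 0.00236483 0.05075256] 0.0002553072921850741
fixed 2865 [0.00146158 0.0290642  0.05024661] 0.00027660623533609495
```

Emit:
arm_command --deltas '[[[0,0,0,-0.0004,0,0,0.6],[0,0,0,0,0,0,0.6],[0,0,0,0,0,0,0.6]]]'

```text
time: 37.17
position: [0.393, 0.2623, -0.003]
orientation: [2.343, 2.092, 0.001]
force: [1.5, -4.3, 5.8]
width: 0.726
finger_force: 22.4
```

Emit:
arm_command --deltas '[[[0,0,0,-0.0004,0,0,0.6],[0,0,0,0,0,0,0.6],[0,0,0,0,0,0,0.6]]]'

```text
time: 37.55
position: [0.393, 0.2623, -0.003]
orientation: [2.343, 2.092, 0.001]
force: [2.9, -1.7, 6.4]
width: 0.722
finger_force: 22.4
```

Emit:
arm_command --deltas '[[[0,0,0,-0.0004,0,0,0.6],[0,0,0,0,0,0,0.6],[0,0,0,0,0,0,0.6]]]'

```text
time: 37.92
position: [0.393, 0.2621, -0.003]
orientation: [-2.343, -2.093, -0.002]
force: [4.6, 1.8, 5.8]
width: 0.723
finger_force: 22.4
```

```bash
python3 g.py
```

```text
t 37.92 p [ 0.393   0.2621 -0.003 ] yaw 83.53 tilt 0.07 w 0.723 ff 22.4 F [4.6 1.8 5.8] q [-0.1   0.59 -0.67  2.11  0.62  0.64 -1.31]
blob 3786 c 400.0 336.5 L 34.2 W 9.0 yaw -6.5 z [0.0641 0.0652]
blob 3333 c 396.8 306.9 L 34.3 W 9.4 yaw -6.6 z [0.064  0.0651]
blob 3259 c 394.0 281.3 L 34.0 W 9.9 yaw -6.5 z [0.0638 0.0649]
gauge y -0.0164
gauge y -0.0461
gauge y -0.0719
tcp -0.0911 Fg 2.499036798401886
```

The pack was held nipped through a falling range of force. Now I'll run the jaw back out.

Emit:
arm_command --deltas '[[[0,0,0,-0.003,0,0,0.6],[0,0,0,-0.005,0,0,0.6],[0,0,0,-0.006,0,0,0.6],[0,0,0,-0.006,0,0,0.6],[0,0,0,-0.006,0,0,0.6],[0,0,0,-0.006,0,0,0.6],[0,0,0,-0.006,0,0,0.6],[0,0,0,-0.005,0,0,0.6],[0,0,0,-0.002,0,0,0.6],[0,0,0,0,0,0,0.6]]]'

```text
time: 39.22
position: [0.3879, 0.217, -0.0031]
orientation: [2.343, 2.092, 0.001]
force: [4.5, -1.7, 8.4]
width: 0.723
finger_force: 22.6
```

Emit:
arm_command --deltas '[[[0,0,0,0,0,0,1],[0,0,0,0,0,0,1],[0,0,0,0,0,0,1],[0,0,0,0,0,-0.02,1],[0,0,0,0,0,-0.05,1],[0,0,0,0,0,-0.06,0.8],[0,0,0,0,0,0,0.7]]]'

```text
time: 40.1
position: [0.3892, 0.2176, 0.1299]
orientation: [2.342, 2.09, 0.008]
force: [0.6, -0.3, -1.0]
width: 0.697
finger_force: 0.0
```

Run:
```python
from h import *
st(); c=cam('wrist'); 
for b in tongues(c,y=(.18,.4),z=(.042,.075),mn=100):
  d=np.array(b[:2])/1e3-O; print('gauge y',(d@gy).round(4))
t=cam('top');save(t,'t7.png')
P=cloud(t);m=(P[...,2]>.19)&(P[...,2]<.36)&(abs(P[...,1]-.2)<.1)&(abs(P[...,0]-.623)<.075)
print('door',m.sum(),np.percentile(P[m],[2,50,98],axis=0).round(3))
s=cam('scene');save(s,'s7.png')
```

```text
t 40.1 p [0.3892 0.2176 0.1299] yaw 83.5 tilt 0.32 w 0.697 ff 0.0 F [ 0.6 -0.3 -1. ] q [ 0.2   0.32 -0.89  2.1   0.34  0.86 -1.  ]
blob 1279 c 403.4 355.7 L 61.6 W 7.5 yaw -6.7 z [0.0498 0.0516]
blob 1083 c 399.9 336.4 L 33.9 W 10.1 yaw -7.1 z [0.0637 0.0651]
blob 738 c 397.0 306.4 L 33.4 W 8.8 yaw -6.2 z [0.064  0.0652]
blob 597 c 394.0 281.0 L 33.0 W 8.5 yaw -6.5 z [0.0641 0.0652]
blob 1336 c 388.6 217.2 L 58.5 W 13.9 yaw -6.4 z [0.0506 0.0703]
gauge y 0.0031
gauge y -0.0165
gauge y -0.0466
gauge y -0.0722
gauge y -0.1362
door 1236 [[0.562 0.184 0.194]
 [0.619 0.217 0.262]
 [0.676 0.252 0.293]]
```

View pics/s7.png

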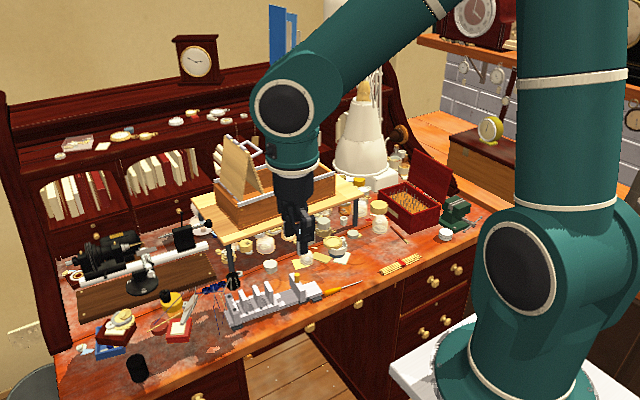

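Gap is now ≈129 mm, the door is still folded and the pack stands at scene (235–300, 285–320). I'll pick a first.

```bash
python3 -c "
from h import *
plan([(.394,.2811,.13,83.5),(.394,.2811,.019,83.5)],.7,step=.04)"
```

```text
[[0,0,0,0.0325,-0.0003,-0.0019,0.7],[0,0,0,0.0325,-0.0003,-0.002,0.7],[0,0,0,0,0,0.037,0.7],[0,0,0,0.0001,0,0.037,0.7],[0,0,0,0,0,0.037,0.7]]
```

Emit:
arm_command --deltas '[[[0,0,0,0.0325,0,0,0.7],[0,0,0,0.0325,0,0,0.7],[0,0,0,0,0,0,0.7],[0,0,0,0,0,0.037,0.7],[0,0,0,0,0,0.035,0.7],[0,0,0,0,0,0,0.7],[0,0,0,0,0,0,0.7]]]'

```text
time: 41.12
position: [0.3948, 0.2816, 0.0553]
orientation: [-2.343, -2.093, 0.0]
force: [-0.3, 0.3, -0.7]
width: 0.701
finger_force: 0.0
```

```bash
python3 -c "
from h import *
st();c=cam('wrist');tongues(c,y=(.22,.4),z=(.056,.07),mn=200)
plan([(.394,.2811,.019,83.5,3)],.7,step=.04)"
```

```text
t 41.12 p [0.3948 0.2816 0.0553] yaw 83.54 tilt 0.02 w 0.701 ff 0.0 F [-0.3  0.3 -0.7] q [-0.04  0.52 -0.78  2.06  0.53  0.77 -1.26]
blob 1294 c 400.0 336.6 L 33.6 W 9.3 yaw -6.6 z [0.064 0.065]
blob 1258 c 396.8 306.8 L 33.8 W 9.7 yaw -6.9 z [0.0639 0.065 ]
blob 1209 c 394.1 281.6 L 33.9 W 9.9 yaw -9.0 z [0.0637 0.065 ]
[[0,0,0,-0.0002,-0.0004,0.0122,0.7],[0,0,0,-0.0003,-0.0003,0.0122,0.7],[0,0,0,-0.0002,-0.0004,0.0123,0.7]]
```

Emit:
arm_command --deltas '[[[0,0,0,0,-0.0004,0.015,0.7],[0,0,0,0,0,0.015,0.7],[0,0,0,0,0,0.006,0.7],[0,0,0,0,0,0,0.7],[0,0,0,0,0,0,0],[0,0,0,0,0,0,0],[0,0,0,0,0,0,0],[0,0,0,0,0,0,0],[0,0,0,0,0,0,0]]]' --squeeze 60

```text
time: 42.3
position: [0.3946, 0.2817, 0.0192]
orientation: [2.343, 2.092, 0.001]
force: [-1.7, -1.0, 6.1]
width: 0.38
finger_force: 59.0
```

Emit:
arm_command --deltas '[[[0,0,0,0,0,-0.02,0],[0,0,0,0,0,-0.04,0],[0,0,0,0,0,-0.05,0],[0,0,0,0,0,-0.05,0],[0,0,0,0,0,-0.05,0],[0,0,0,0,0,-0.04,0],[0,0,0,0,0,0,0]]]'

```text
time: 43.18
position: [0.3953, 0.2822, 0.2713]
orientation: [2.342, 2.091, 0.007]
force: [0.2, 0.4, -1.9]
width: 0.385
finger_force: 59.8
```

```bash
cat >> h.py <<'E'
C=np.array([.6235,.138]); cth=np.radians(1.8)
cup=lambda x,y: C+np.array([np.cos(cth)*x-np.sin(cth)*y,np.sin(cth)*x+np.cos(cth)*y])
E
python3 -c "
from h import *
st();c=cam('wrist');held(c)
p=cup(0,-.108);print(p)
plan([(.44,.12,.27,91.8),(p[0],p[1],.25,91.8)],0,step=.055)"
```

```text
t 43.17 p [0.3953 0.2822 0.2713] yaw 83.51 tilt 0.27 w 0.385 ff 59.8 F [ 0.2  0.4 -1.9] q [ 0.2   0.21 -0.99  1.86  0.19  1.17 -0.97]
held z hist [-0.0191 -0.0158 -0.0123 -0.0048 -0.0016] x [0.0041 0.0123] y [-0.0233  0.023 ]
[0.62689236 0.03005329]
[[0,0,-2.1,-0.0388,0.0158,-0.0001,0],[0.1,0,-2,-0.0394,0.0144,-0.0001,0],[0,0,-2.1,-0.0399,0.0129,-0.0001,0],[0,0,-2.1,-0.0403,0.0115,-0.0001,0],[0,0,0,-0.024,0.046,0.005,0],[0,0,0,-0.0239,0.046,0.005,0],[0,0,0,-0.024,0.046,0.005,0],[0,0,0,-0.0239,0.046,0.005,0]]
```

Emit:
arm_command --deltas '[[[0,0,-2.1,-0.039,0.0158,0,0],[0,0,-2,-0.0394,0.0144,0,0],[0,0,-2.1,-0.04,0.013,0,0],[0,0,-2.1,-0.0403,0.0115,0,0],[0,0,0,-0.024,0.046,0.005,0],[0,0,0,-0.024,0.046,0.005,0],[0,0,0,-0.024,0.046,0.005,0],[0,0,0,-0.024,0.046,0.005,0],[0,0,0,0,0,0,0],[0,0,0,0,0,0,0]]]'

```text
time: 44.48
position: [0.6259, 0.0304, 0.2473]
orientation: [-2.183, -2.256, 0.002]
force: [-0.7, 0.1, -1.0]
width: 0.381
finger_force: 60.0
```

```bash
python3 -c "
from h import *
st();c=cam('wrist');save(c,'w8.png');held(c)
p=cup(0,-.108)
plan([(p[0],p[1],.125,91.8,3)],0)"
```

```text
t 44.48 p [0.6259 0.0304 0.2473] yaw 91.89 tilt 0.13 w 0.381 ff 60.0 F [-0.7  0.1 -1. ] q [ 0.46  0.5  -0.79  1.55  0.37  1.24 -0.35]
held z hist [-0.0193 -0.0163 -0.01   -0.0027  0.0008] x [0.0033 0.0115] y [-0.0237  0.0224]
[[0,0,0,-0.0002,0.0004,0.041,0],[0,0,0.1,-0.0002,0.0004,0.041,0],[-0.1,0,0,-0.0001,0.0003,0.041,0]]
```

View pics/w8.png

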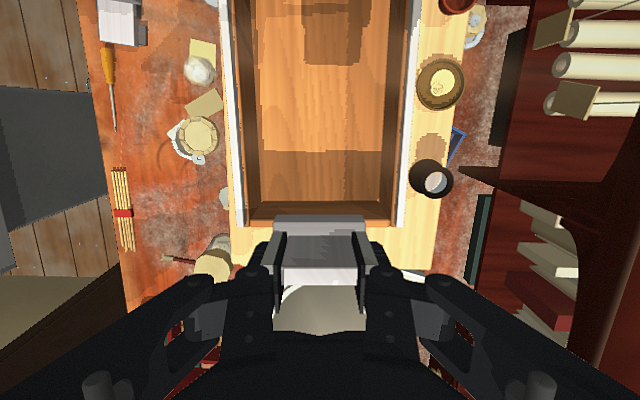

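The open cupboard floor is in view (245–392, 0–205). I'll check the interior edges before lowering.

```bash
python3 -c "
from h import *
c=cam('wrist');P=cloud(c);D=P[...,:2]-C;ux=np.array([np.cos(cth),np.sin(cth)]);uy=np.array([-ux[1],ux[0]]);X=D@ux;Y=D@uy;Z=P[...,2]
m=(abs(Z-.111)<.005)&(abs(X)<.075)&(abs(Y)<.16)
print('floor',m.sum(),np.median(Z[m]),np.percentile(X[m],[1,99]),np.percentile(Y[m],[1,99]))
for y in(-.05,0,.03):
  k=m&(abs(Y-y)<.01); print(y,np.percentile(X[k],[1,99]))
k=(Z>.15)&(Z<.185)&(abs(X)<.09)&(abs(Y)<.16)
q=k&(abs(X)<.05);print('end wall',q.sum(),np.percentile(Y[q],[2,98]) if q.sum() else '',np.median(Z[q]) if q.sum() else '')
q=k&(Y>-.1)&(Y<.0)&(X>0);print('back track X',np.percentile(X[q],[2,50,98]),np.percentile(Z[q],98));q=k&(Y>-.1)&(Y<0)&(X<0);print('front',np.percentile(X[q],[2,50,98]))
"
```

```text
floor 26007 0.1111753030347809 [-0.06085004  0.05869836] [-0.12693285  0.05120533]
-0.05 [-0.06081248  0.05855716]
0 [-0.06093907  0.05906909]
0.03 [-0.06084273  0.0589623 ]
end wall 625 [-0.13440898 -0.12729507] 0.1578423824886435
back track X [0.05854458 0.06144259 0.06705902] 0.17830279446266722
front [-0.06901658 -0.06356623 -0.06083621]
```

Emit:
arm_command --deltas '[[[0,0,0,0,-0.0005,0.04,0],[0,0,0,0,0,0.04,0],[0,0,0,0,0,0.035,0],[0,0,0,0,0,0.01,0],[0,0,0,0,0,0,0],[0,0,0,0,0,0,0]]]'

```text
time: 45.32
position: [0.6269, 0.0299, 0.1253]
orientation: [2.185, 2.256, 0.002]
force: [-0.4, -0.7, -1.4]
width: 0.382
finger_force: 60.0
```

Emit:
arm_command --deltas '[[[0,0,0,0,0,0.006,0],[0,0,0,0,0,0.003,0],[0,0,0,0,0,0.001,0],[0,0,0,0,0,0,0],[0,0,0,0,0,0,0]]]'

```text
time: 45.95
position: [0.6262, 0.0296, 0.1143]
orientation: [2.186, 2.256, -0.0]
force: [-5.7, -1.9, 9.5]
width: 0.381
finger_force: 61.3
```

Emit:
arm_command --deltas '[[[0,0,0,0,0,-0.0005,0],[0,0,0,0,0,0,0.55],[0,0,0,0,0,0,0.55],[0,0,0,0,0,0,0.55],[0,0,0,0,0,-0.02,0.55],[0,0,0,0,0,-0.05,0.55],[0,0,0,0,0,-0.06,0.6],[0,0,0,0,0,-0.03,0.7],[0,0,0,0,0,0,0.7]]]'

```text
time: 47.08
position: [0.6271, 0.0302, 0.2779]
orientation: [2.183, 2.254, 0.005]
force: [-0.7, -0.0, -1.0]
width: 0.7
finger_force: 0.0
```

```bash
python3 -c "
from h import *
st();c=cam('wrist');tongues(c,x=(.56,.69),y=(0,.2),z=(.15,.17),mn=50)
t=cam('top');tongues(t,x=(.57,.68),y=(0,.2),z=(.150,.168),mn=20);tongues(t,y=(.1,.4),z=(.057,.07),mn=10)
plan([(.44,.12,.27,88),(.396,.290,.15,83.5)],.7,step=.055)"
```

```text
t 47.08 p [0.6271 0.0302 0.2779] yaw 91.84 tilt 0.27 w 0.7 ff 0.0 F [-0.7 -0.  -1. ] q [ 0.47  0.48 -0.8   1.51  0.35  1.29 -0.34]
blob 4789 c 623.4 94.6 L 183.7 W 127.2 yaw -88.2 z [0.1664 0.169 ]
blob 373 c 625.7 29.6 L 33.0 W 8.6 yaw 2.1 z [0.1589 0.1601]
blob 42 c 399.9 336.1 L 33.3 W 9.1 yaw -2.9 z [0.0632 0.0673]
blob 45 c 396.9 307.1 L 31.1 W 9.7 yaw -7.4 z [0.0642 0.0675]
[[0,0,1,0.0241,-0.0458,0.0011,0.7],[0,0,0.9,0.0232,-0.0461,0.0012,0.7],[0,0,1,0.0226,-0.0466,0.0011,0.7],[0,0,0.9,0.0217,-0.0469,0.0012,0.7],[0,0,1.1,0.0421,-0.0125,0.03,0.7],[0,0,1.2,0.0418,-0.0132,0.03,0.7],[0,0,1.1,0.0416,-0.0142,0.0299,0.7],[0,0,1.1,0.0413,-0.0149,0.03,0.7]]
```

a stands in the cupboard. Next is b.

Emit:
arm_command --deltas '[[[0,0,1,0.024,-0.0458,0.001,0.7],[0,0,0.9,0.0232,-0.046,0.001,0.7],[0,0,1,0.0226,-0.0466,0.001,0.7],[0,0,0.9,0.0217,-0.047,0.001,0.7],[0,0,1.1,0.042,-0.0125,0.03,0.7],[0,0,1.2,0.042,-0.0132,0.03,0.7],[0,0,1.1,0.0416,-0.0142,0.03,0.7],[0,0,1.1,0.0413,-0.015,0.03,0.7],[0,0,0,0,0,0,0.7],[0,0,0,0,0,0,0.7]]]'

```text
time: 48.42
position: [0.3958, 0.2897, 0.1499]
orientation: [-2.342, -2.093, 0.002]
force: [1.0, -0.5, -0.3]
width: 0.701
finger_force: 0.0
```

```bash
python3 -c "
from h import *
st();c=cam('wrist');r=tongues(c,y=(.22,.4),z=(.056,.07),mn=100)
b=min(r,key=lambda q:abs(q[1]-307))
plan([(b[0]/1e3,b[1]/1e3,.055,83.5),(b[0]/1e3,b[1]/1e3,.019,83.5,3)],.7,step=.04)"
```

```text
t 48.42 p [0.3958 0.2897 0.1499] yaw 83.56 tilt 0.08 w 0.701 ff 0.0 F [ 1.  -0.5 -0.3] q [ 0.07  0.39 -0.92  1.98  0.38  0.95 -1.15]
blob 497 c 400.0 337.1 L 34.0 W 8.5 yaw -6.5 z [0.0639 0.0651]
blob 485 c 396.7 307.4 L 33.6 W 8.5 yaw -7.0 z [0.0638 0.065 ]
[[0,0,0,0.006,-0.0006,0.0317,0.7],[0,0,0,0.006,-0.0005,0.0318,0.7],[0,0,0,0.0061,-0.0006,0.0317,0.7],[0,0,0,0,0,0.012,0.7],[0,0,0,0,0,0.012,0.7],[0,0,0,0,0,0.012,0.7]]
```

Emit:
arm_command --deltas '[[[0,0,0,0.0058,-0.0006,0.0315,0.7],[0,0,0,0.0058,-0.0005,0.032,0.7],[0,0,0,0.0058,-0.0006,0.0315,0.7],[0,0,0,0,0,0.012,0.7],[0,0,0,0,0,0.012,0.7],[0,0,0,0,0,0.0115,0.7],[0,0,0,0,0,0,0.7],[0,0,0,0,0,0,0],[0,0,0,0,0,0,0],[0,0,0,0,0,0,0],[0,0,0,0,0,0,0],[0,0,0,0,0,0,0]]]'

```text
time: 49.98
position: [0.3966, 0.3077, 0.0204]
orientation: [2.343, 2.092, 0.001]
force: [-2.0, -2.3, 8.3]
width: 0.385
finger_force: 58.8
```

Emit:
arm_command --deltas '[[[0,0,0,0,0,-0.02,0],[0,0,0,0,0,-0.04,0],[0,0,0,0,0,-0.05,0],[0,0,0,0,0,-0.05,0],[0,0,0,0,0,-0.05,0],[0,0,0,0,0,-0.04,0],[0,0,0,0,0,0,0]]]'

```text
time: 50.85
position: [0.3967, 0.3085, 0.2732]
orientation: [2.341, 2.092, 0.007]
force: [-0.4, 0.2, -2.0]
width: 0.378
finger_force: 59.9
```

```bash
python3 -c "
from h import *
st();c=cam('wrist');held(c)
p=cup(0,-.078);print(p)
plan([(.44,.14,.27,91.8),(p[0],p[1],.25,91.8)],0,step=.055)"
```

```text
t 50.85 p [0.3967 0.3085 0.2732] yaw 83.56 tilt 0.28 w 0.378 ff 59.9 F [-0.4  0.2 -2. ] q [ 0.15  0.26 -1.01  1.82  0.24  1.19 -1.05]
held z hist [-0.0191 -0.0153 -0.0113 -0.0043 -0.0004] x [0.0041 0.0142] y [-0.0236  0.0228]
[0.62595004 0.06003849]
[[0,0,-2.1,-0.0404,0.0156,0.0003,0],[0.1,0,-2,-0.041,0.014,0.0004,0],[0,0,-2.1,-0.0415,0.0127,0.0003,0],[0,0,-2.1,-0.0419,0.0111,0.0003,0],[0,0,0,-0.0215,0.0458,0.005,0],[0,0,0,-0.0215,0.0458,0.0051,0],[0,0,0,-0.0214,0.0458,0.005,0],[0,0,0,-0.0215,0.0458,0.005,0]]
```

Emit:
arm_command --deltas '[[[0,0,-2.1,-0.0404,0.0156,0,0],[0,0,-2.1,-0.041,0.014,0,0],[0,0,-2.1,-0.0415,0.0127,0,0],[0,0,-2.1,-0.042,0.011,0,0],[0,0,0,-0.0215,0.0458,0.005,0],[0,0,0,-0.0215,0.0458,0.005,0],[0,0,0,-0.0215,0.0458,0.005,0],[0,0,0,-0.0215,0.0458,0.005,0],[0,0,0,0,0,0,0],[0,0,0,0,0,0,0]]]'

```text
time: 52.15
position: [0.6252, 0.0606, 0.249]
orientation: [-2.181, -2.259, 0.001]
force: [-0.7, 0.6, 0.3]
width: 0.38
finger_force: 60.1
```

```bash
python3 -c "
from h import *
st();c=cam('wrist');held(c)
p=cup(0,-.078)
plan([(p[0],p[1],.125,91.8,4)],0)"
```

```text
t 52.15 p [0.6252 0.0606 0.249 ] yaw 92.0 tilt 0.11 w 0.38 ff 60.1 F [-0.7  0.6  0.3] q [ 0.44  0.52 -0.84  1.54  0.4   1.26 -0.42]
held z hist [-0.0194 -0.0155 -0.0089 -0.0024  0.0018] x [0.0032 0.0134] y [-0.0238  0.0225]
[[0,0,0.1,-0.0002,0.0002,0.0311,0],[0,0,0,-0.0002,0.0003,0.0311,0],[0,0,0.1,-0.0002,0.0002,0.0312,0],[-0.1,0,0,-0.0002,0.0002,0.0311,0]]
```

Emit:
arm_command --deltas '[[[0,0,0,0,0,0.04,0],[0,0,0,0,0,0.04,0],[0,0,0,0,0,0.035,0],[0,0,0,0,0,0.01,0],[0,0,0,0,0,0,0],[0,0,0,0,0,0.005,0],[0,0,0,0,0,0.003,0],[0,0,0,0,0,0,0]]]'

```text
time: 53.2
position: [0.6261, 0.0599, 0.1168]
orientation: [2.184, 2.258, 0.0]
force: [-0.1, 0.5, -1.1]
width: 0.384
finger_force: 60.1
```

Emit:
arm_command --deltas '[[[0,0,0,0,0,0.0012,0],[0,0,0,0,0,0,0],[0,0,0,0,0,0,0.55],[0,0,0,0,0,0,0.55],[0,0,0,0,0,0,0.55],[0,0,0,0,0,-0.02,0.55],[0,0,0,0,0,-0.05,0.55],[0,0,0,0,0,-0.06,0.6],[0,0,0,0,0,-0.03,0.7],[0,0,0,0,0,0,0.7]]]'

```text
time: 54.45
position: [0.6269, 0.0605, 0.2792]
orientation: [2.181, 2.257, 0.005]
force: [-0.2, 0.5, -0.4]
width: 0.707
finger_force: 0.0
```

```bash
python3 -c "
from h import *
st()
t=cam('top');tongues(t,x=(.57,.68),y=(0,.2),z=(.152,.166),mn=15);tongues(t,y=(.1,.4),z=(.057,.07),mn=10)
c=cam('wrist');tongues(c,x=(.59,.66),y=(0,.1),z=(.152,.164),mn=50)
plan([(.44,.14,.27,88),(.399,.320,.15,83.5)],.7,step=.055)"
```

```text
t 54.45 p [0.6269 0.0605 0.2792] yaw 91.95 tilt 0.27 w 0.707 ff 0.0 F [-0.2  0.5 -0.4] q [ 0.45  0.5  -0.85  1.51  0.38  1.31 -0.4 ]
blob 41 c 399.9 335.8 L 32.8 W 8.8 yaw -2.3 z [0.0641 0.0684]
blob 10 c 387.6 214.6 L 10.0 W 8.4 yaw -72.4 z [0.067  0.0696]
blob 286 c 647.0 65.6 L 26.1 W 8.7 yaw 2.5 z [0.159  0.1601]
blob 372 c 625.5 29.5 L 33.6 W 9.1 yaw 2.1 z [0.1588 0.16  ]
blob 330 c 624.9 10.3 L 69.8 W 1.5 yaw 2.1 z [0.1582 0.1636]
[[0,0,1,0.0216,-0.0458,0.0015,0.7],[0,0,1,0.0208,-0.0461,0.0014,0.7],[0,0,1,0.0199,-0.0465,0.0015,0.7],[0,0,0.9,0.0192,-0.0468,0.0015,0.7],[0,0,0.9,0.0357,-0.0094,0.024,0.7],[0,0,0.9,0.0355,-0.01,0.024,0.7],[0,0,0.9,0.0354,-0.0106,0.024,0.7],[0,0,0.9,0.0352,-0.0111,0.0239,0.7],[0,0,0.9,0.0351,-0.0117,0.024,0.7]]
```

b appears shifted inside the cupboard, so I'll measure it unclipped.

```bash
python3 -c "
from h import *
c=cam('wrist')
for b in tongues(c,x=(.57,.7),y=(.015,.12),z=(.154,.1615),mn=50):
  d=np.array(b[:2])/1e3-C; print('cup',d@[np.cos(cth),np.sin(cth)],d@[-np.sin(cth),np.cos(cth)])
save(c,'w9.png')"
```

```text
blob 185 c 684.5 68.1 L 103.8 W 0.8 yaw -88.0 z [0.1578 0.1612]
blob 358 c 650.7 65.9 L 33.2 W 9.0 yaw 2.1 z [0.159  0.1602]
blob 346 c 625.8 29.5 L 33.5 W 8.7 yaw 2.1 z [0.1589 0.1601]
cup 0.05882415461862436 -0.07175511981672865
cup 0.024922449132693793 -0.07295881794864857
cup -0.0010980972901417333 -0.1084739092027046
```

View pics/w9.png

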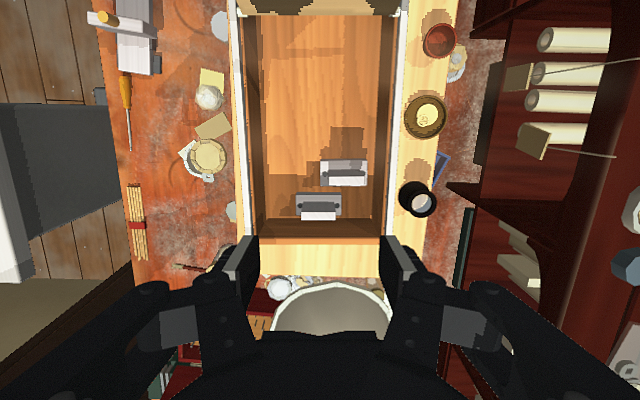

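b was nudged to cup (25,-73) but still stands upright and within limits (image (343,172); a at (318,205)), so I'll leave it. Next is c.

Emit:
arm_command --deltas '[[[0,0,1,0.0216,-0.0458,0.0015,0.7],[0,0,1,0.0208,-0.046,0.0015,0.7],[0,0,1,0.02,-0.0465,0.0015,0.7],[0,0,0.9,0.0192,-0.0468,0.0015,0.7],[0,0,0.9,0.0357,-0.0094,0.024,0.7],[0,0,0.9,0.0355,-0.01,0.024,0.7],[0,0,0.9,0.0354,-0.0106,0.024,0.7],[0,0,0.9,0.0352,-0.011,0.024,0.7],[0,0,0.9,0.035,-0.0117,0.024,0.7],[0,0,0,0,0,0,0.7],[0,0,0,0,0,0,0.7]]]'

```text
time: 55.98
position: [0.3991, 0.3197, 0.1492]
orientation: [-2.343, -2.093, 0.002]
force: [0.6, -0.2, 0.5]
width: 0.7
finger_force: 0.0
```

```bash
python3 -c "
from h import *
st();c=cam('wrist');r=tongues(c,y=(.3,.4),z=(.056,.07),mn=100)
b=min(r,key=lambda q:abs(q[1]-336))
plan([(b[0]/1e3,b[1]/1e3,.055,83.5),(b[0]/1e3,b[1]/1e3,.0195,83.5,3)],.7,step=.04)"
```

```text
t 55.98 p [0.3991 0.3197 0.1492] yaw 83.56 tilt 0.07 w 0.7 ff 0.0 F [ 0.6 -0.2  0.5] q [ 0.02  0.44 -0.93  1.93  0.42  0.98 -1.22]
blob 510 c 400.0 336.9 L 33.4 W 9.4 yaw -6.6 z [0.0639 0.0652]
[[0,0,0,0.0058,-0.0005,0.0315,0.7],[0,0,0,0.0058,-0.0006,0.0315,0.7],[0,0,0,0.0059,-0.0005,0.0315,0.7],[0,0,0,0,0,0.0118,0.7],[0,0,0,0,0,0.0119,0.7],[0,0,0,0,0,0.0118,0.7]]
```

Emit:
arm_command --deltas '[[[0,0,0,0.0055,-0.0006,0.0315,0.7],[0,0,0,0.0055,-0.0005,0.0315,0.7],[0,0,0,0.0055,-0.0006,0.0315,0.7],[0,0,0,0,0,0.012,0.7],[0,0,0,0,0,0.012,0.7],[0,0,0,0,0,0.011,0.7],[0,0,0,0,0,0,0.7],[0,0,0,0,0,0,0],[0,0,0,0,0,0,0],[0,0,0,0,0,0,0],[0,0,0,0,0,0,0],[0,0,0,0,0,0,0]]]'

```text
time: 57.52
position: [0.3997, 0.3369, 0.0208]
orientation: [2.343, 2.092, 0.001]
force: [-2.0, -2.4, 8.2]
width: 0.384
finger_force: 59.0
```

Emit:
arm_command --deltas '[[[0,0,0,0,0,-0.02,0],[0,0,0,0,0,-0.04,0],[0,0,0,0,0,-0.05,0],[0,0,0,0,0,-0.05,0],[0,0,0,0,0,-0.05,0],[0,0,0,0,0,-0.04,0],[0,0,0,0,0,0,0]]]'

```text
time: 58.4
position: [0.3998, 0.3376, 0.2737]
orientation: [2.342, 2.092, 0.008]
force: [-0.1, 0.5, -1.3]
width: 0.383
finger_force: 59.8
```

```bash
python3 -c "
from h import *
st();c=cam('wrist');held(c)
p=cup(-.002,-.018);print(p)
plan([(.45,.12,.27,1.8),(p[0],p[1],.25,1.8)],0,step=.055)"
```

```text
t 58.4 p [0.3998 0.3376 0.2737] yaw 83.56 tilt 0.28 w 0.383 ff 59.8 F [-0.1  0.5 -1.3] q [ 0.08  0.31 -1.02  1.77  0.29  1.21 -1.13]
held z hist [-0.0188 -0.0141 -0.0111 -0.0047  0.0002] x [0.0048 0.0169] y [-0.0238  0.0229]
[0.62206638 0.11994606]
[[0,0,8.2,-0.021,0.0075,0.0002,0],[0,0,8.1,-0.0197,0.0103,0.0001,0],[0,0,8.2,-0.018,0.0131,0.0002,0],[0,-0.1,8.2,-0.016,0.0155,0.0002,0],[0,0,8.2,-0.0137,0.0176,0.0002,0],[0,0,8.1,-0.011,0.0194,0.0001,0],[0,0,8.2,-0.0081,0.0207,0.0002,0],[0,0,8.2,-0.0051,0.0217,0.0002,0],[0,-0.1,8.2,-0.002,0.0222,0.0002,0],[0.1,0,8.1,0.0013,0.0222,0.0002,0],[0,0,0,0.043,0.0014,0.005,0],[0,0,0,0.043,0.0014,0.005,0]]
[[0,0,0,0.043,0.0014,0.005,0],[0,0,0,0.0429,0.0014,0.0049,0]]
```

Emit:
arm_command --deltas '[[[0,0,8.2,-0.021,0.0075,0,0],[0,0,8.1,-0.0197,0.0103,0,0],[0,0,8.2,-0.018,0.0131,0,0],[0,0,8.2,-0.016,0.0155,0,0],[0,0,8.2,-0.0137,0.0176,0,0],[0,0,8.1,-0.011,0.0194,0,0],[0,0,8.2,-0.008,0.0207,0,0],[0,0,8.2,-0.005,0.0217,0,0],[0,0,8.2,-0.002,0.0222,0,0],[0,0,8.1,0.0013,0.0222,0,0],[0,0,0,0,0,0,0]]]'

```text
time: 59.82
position: [0.4498, 0.1185, 0.2693]
orientation: [3.141, 0.045, -0.002]
force: [0.6, 0.5, -2.2]
width: 0.385
finger_force: 59.8
```

```bash
python3 -c "
from h import *
st();c=cam('wrist');held(c)
p=cup(-.002,-.018)
plan([(p[0],p[1],.25,1.8)],0,step=.055)"
```

```text
t 59.83 p [0.4498 0.1185 0.2693] yaw 1.66 tilt 0.09 w 0.385 ff 59.8 F [ 0.6  0.5 -2.2] q [ 0.34  0.12 -0.71  1.91  0.08  1.15 -1.94]
held z hist [-0.0191 -0.0145 -0.009  -0.0027  0.0023] x [0.0041 0.0163] y [-0.0219  0.0247]
[[0,0,0,0.0431,0.0013,0.0048,0],[0,0,0,0.0431,0.0013,0.0048,0],[0,0.1,0,0.0431,0.0014,0.0049,0],[0,0,0.1,0.043,0.0013,0.0049,0]]
```

Emit:
arm_command --deltas '[[[0,0,0,0.043,0,0.005,0],[0,0,0,0.043,0,0.005,0],[0,0,0,0.043,0,0.005,0],[0,0,0,0.043,0,0.005,0],[0,0,0,0,0,0,0],[0,0,0,0,0,0,0]]]'

```text
time: 60.62
position: [0.6212, 0.1264, 0.2496]
orientation: [-3.14, -0.054, 0.002]
force: [-0.4, 0.4, -0.9]
width: 0.385
finger_force: 59.9
```

```bash
python3 -c "
from h import *
st();c=cam('wrist');held(c);tongues(c,x=(.57,.7),y=(.015,.12),z=(.154,.1615),mn=50)
p=cup(-.002,-.018)
plan([(p[0],p[1],.125,1.8,4)],0)"
```

```text
t 60.62 p [0.6212 0.1264 0.2496] yaw 1.98 tilt 0.08 w 0.385 ff 59.9 F [-0.4  0.4 -0.9] q [ 0.22  0.48 -0.65  1.53  0.3   1.23 -2.02]
held z hist [-0.0193 -0.0144 -0.0086 -0.0024  0.0027] x [0.0041 0.0161] y [-0.0233  0.0233]
blob 473 c 651.6 65.7 L 33.7 W 9.5 yaw 3.9 z [0.1589 0.16  ]
blob 463 c 626.1 28.7 L 34.3 W 9.6 yaw 1.8 z [0.1588 0.1599]
[[0,0,0,0.0002,0.0016,0.0313,0],[0,0,0.1,0.0002,0.0015,0.0312,0],[0,0,0,0.0001,0.0016,0.0313,0],[0,0,0.1,0.0002,0.0016,0.0313,0]]
```

Emit:
arm_command --deltas '[[[0,0,0,0,0.003,0.035,0],[0,0,0,0,0.003,0.04,0],[0,0,0,0,0,0.035,0],[0,0,0,0,0,0.012,0],[0,0,0,0,0,0,0],[0,0,0,0,0,0.005,0],[0,0,0,0,0,0.003,0],[0,0,0,0,0,0,0]]]'

```text
time: 61.68
position: [0.6223, 0.1193, 0.1202]
orientation: [-3.141, -0.05, -0.0]
force: [0.5, -0.0, -0.9]
width: 0.381
finger_force: 59.8
```

Emit:
arm_command --deltas '[[[0,0,0,0,0,0.0025,0],[0,0,0,0,0,0.001,0],[0,0,0,0,0,0,0],[0,0,0,0,0,0,0]]]'

```text
time: 62.18
position: [0.6222, 0.1194, 0.1165]
orientation: [-3.141, -0.05, 0.0]
force: [0.5, 0.6, -1.7]
width: 0.381
finger_force: 59.8
```

Emit:
arm_command --deltas '[[[0,0,0,0,0,0.001,0],[0,0,0,0,0,0,0],[0,0,0,0,0,0,0.5],[0,0,0,0,0,0,0.5],[0,0,0,0,0,0,0.5],[0,0,0,0,0,-0.02,0.5],[0,0,0,0,0,-0.05,0.5],[0,0,0,0,0,-0.06,0.5],[0,0,0,0,0,-0.06,0.5],[0,0,0,0,0,-0.03,0.3],[0,0,0,0,0,0,0.3]]]'

```text
time: 63.55
position: [0.6228, 0.1199, 0.3393]
orientation: [-3.14, -0.051, -0.008]
force: [1.1, -0.6, -0.9]
width: 0.298
finger_force: 0.0
```

Run:
```python
from h import *
st();c=cam('wrist');tongues(c,x=(.57,.68),y=(.01,.16),z=(.154,.1615),mn=50)
P=cloud(c);D=P[...,:2]-C;ux=np.array([np.cos(cth),np.sin(cth)]);uy=np.array([-ux[1],ux[0]]);X=D@ux;Y=D@uy;Z=P[...,2]-.105
m=(abs(X)<.045)&(Y>.02)&(Y<.075)&(Z>.12)&(Z<.18)&(c['depth']>0)
if m.sum(): print('handle',m.sum(),np.percentile(np.c_[X[m],Y[m],Z[m]],[2,25,50,75,98],axis=0).round(4))
m=(abs(X)<.06)&(Y>.075)&(Y<.13)&(Z>.17)&(Z<.2)&(c['depth']>0)
if m.sum(): print('fold',m.sum(),np.percentile(np.c_[X[m],Y[m],Z[m]],[2,50,98],axis=0).round(4))
a=1.33;print('model',120-150*np.cos(a)-36*np.sin(a),66+90*np.sin(a)+36*np.cos(a),'fold',120-120*np.cos(a),66+120*np.sin(a))
save(c,'w10.png')
```

```text
t 63.55 p [0.6228 0.1199 0.3393] yaw 1.85 tilt 0.28 w 0.298 ff 0.0 F [ 1.1 -0.6 -0.9] q [ 0.23  0.42 -0.67  1.41  0.26  1.4  -1.98]
blob 133 c 645.2 11.2 L 69.3 W 1.7 yaw 0.5 z [0.1579 0.1612]
blob 256 c 651.5 65.7 L 34.0 W 9.2 yaw 2.8 z [0.1587 0.16  ]
blob 247 c 626.4 29.7 L 33.6 W 9.1 yaw 1.2 z [0.1589 0.1602]
blob 231 c 623.0 119.5 L 32.5 W 8.8 yaw -88.4 z [0.1589 0.1602]
handle 1351 [[-0.0371  0.0491  0.159 ]
 [-0.0252  0.0511  0.1626]
 [ 0.0029  0.054   0.1643]
 [ 0.0288  0.0602  0.1652]
 [ 0.0363  0.0737  0.1665]]
fold 3335 [[-0.0564  0.0884  0.1706]
 [ 0.0058  0.0908  0.1816]
 [ 0.0558  0.0971  0.1881]]
model 49.267250379783924 161.98849193650804 fold 91.38287358795323 182.53780535052533
```

View pics/w10.png

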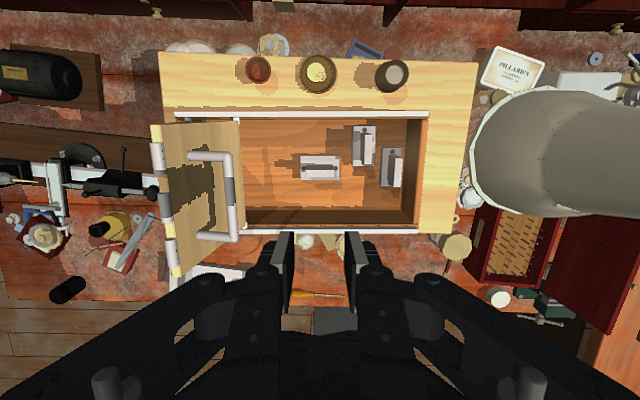

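All three stand upright in the cupboard: (320,167), (362,145), (392,168). The handle is at cup (51,162) mm, so I'll regrip it.

Emit:
arm_command --deltas '[[[0,0,0,0,-0.034,0,0.28],[0,0,0,-0.001,-0.035,0,0.28],[0,0,0,0,0,0,0.28],[0,0,0,0,0,0.04,0.28],[0,0,0,0,0,0.03,0.28],[0,0,0,0,0,0,0.28],[0,0,0,0,0,0,0.28]]]'

```text
time: 64.47
position: [0.6194, 0.1881, 0.2667]
orientation: [-3.141, -0.05, -0.001]
force: [0.4, 0.7, 0.7]
width: 0.279
finger_force: 0.0
```

```bash
python3 -c "
from h import *
st();plan([(.6228,.1885,.2387,1.8,3)],.28)"
```

```text
t 64.47 p [0.6194 0.1881 0.2667] yaw 1.82 tilt 0.05 w 0.279 ff 0.0 F [0.4 0.7 0.7] q [ 0.12  0.49 -0.67  1.48  0.31  1.28 -2.12]
[[0,0,0,0.0011,-0.0001,0.0093,0.28],[0,0,0,0.0011,-0.0001,0.0094,0.28],[0,0,0,0.0012,-0.0001,0.0093,0.28]]
```

Emit:
arm_command --deltas '[[[0,0,0,0.001,0,0.01,0.28],[0,0,0,0.001,0,0.01,0.28],[0,0,0,0.001,0,0.008,0.28],[0,0,0,0,0,0,0.28],[0,0,0,0,0,0,0],[0,0,0,0,0,0,0],[0,0,0,0,0,0,0],[0,0,0,0,0,0,0]]]' --squeeze 40

```text
time: 65.47
position: [0.6221, 0.1885, 0.2377]
orientation: [-3.141, -0.05, -0.0]
force: [-0.5, 2.1, 1.8]
width: 0.074
finger_force: 39.1
```

```bash
python3 -c "
from h import *
st()
T,s=pose();p=T[:3,3];th=np.radians(1.8)
h=lambda a:np.array([120-150*np.cos(a)-36*np.sin(a),66+90*np.sin(a)+36*np.cos(a)])/1e3
A=np.linspace(1.33,0,25)[1:]
w=[(p[0]-np.sin(th)*(h(a)-h(1.33))[0],p[1]+np.cos(th)*(h(a)-h(1.33))[0],p[2]+(h(a)-h(1.33))[1],1.8,1) for a in A]
plan(w,0)"
```

```text
t 65.47 p [0.6221 0.1885 0.2377] yaw 1.84 tilt 0.02 w 0.074 ff 39.1 F [-0.5  2.1  1.8] q [ 0.12  0.52 -0.66  1.5   0.33  1.23 -2.13]
[[0,0,0,0,0.0075,-0.0006,0],[0,0,0,0,0.0072,-0.0003,0],[0,0,0,0,0.007,0,0],[0,0,0,0,0.0067,0.0003,0],[0,0,0,0,0.0064,0.0006,0],[0,0,0,0,0.0061,0.0008,0],[0,0,0,0,0.0057,0.0012,0],[0,0,0,0,0.0054,0.0015,0],[0,0,0,0,0.005,0.0017,0],[0,0,0,0,0.0046,0.002,0],[0,0,0,-0.0001,0.0041,0.0023,0],[0,0,0,0,0.0038,0.0026,0]]
[[0,0,0,0,0.0034,0.0028,0],[0,0,0,0,0.0029,0.0031,0],[0,0,0,0,0.0024,0.0033,0],[0,0,0,0,0.002,0.0035,0],[0,0,0,0,0.0015,0.0038,0],[0,0,0,0,0.0011,0.004,0],[0,0,0,0,0.0006,0.0041,0],[0,0,0,0,0.0001,0.0044,0],[0,0,0,0,-0.0003,0.0045,0],[0,0,0,0,-0.0009,0.0046,0],[0,0,0,0,-0.0013,0.0048,0],[0,0,0,0,-0.0017,0.005,0]]
```

Emit:
arm_command --deltas '[[[0,0,0,0,0.0075,-0.0006,0],[0,0,0,0,0.0072,-0.0003,0],[0,0,0,0,0.007,0,0],[0,0,0,0,0.0067,0.0003,0],[0,0,0,0,0.0064,0.0006,0],[0,0,0,0,0.0061,0.0008,0],[0,0,0,0,0.0057,0.0012,0],[0,0,0,0,0.0054,0.0015,0],[0,0,0,0,0.005,0.0017,0],[0,0,0,0,0.0046,0.002,0],[0,0,0,0,0.0041,0.0023,0],[0,0,0,0,0.0038,0.0026,0]]]'

```text
time: 66.97
position: [0.6242, 0.1191, 0.2251]
orientation: [-3.14, -0.051, 0.0]
force: [2.0, 6.3, -3.6]
width: 0.075
finger_force: 40.2
```

Emit:
arm_command --deltas '[[[0,0,0,0,0.0034,0.0028,0],[0,0,0,0,0.0029,0.0031,0],[0,0,0,0,0.0024,0.0033,0],[0,0,0,0,0.002,0.0035,0],[0,0,0,0,0.0015,0.0038,0],[0,0,0,0,0.0011,0.004,0],[0,0,0,0,0.0006,0.0041,0],[0,0,0,0,0.0001,0.0044,0],[0,0,0,0,-0.0003,0.0045,0],[0,0,0,0,-0.0009,0.0046,0],[0,0,0,0,-0.0013,0.0045,0],[0,0,0,0,0,0,0]]]'

```text
time: 68.47
position: [0.6246, 0.1064, 0.1819]
orientation: [3.14, 0.049, -0.001]
force: [2.9, -5.3, -1.4]
width: 0.074
finger_force: 41.2
```

```bash
python3 -c "
from h import *
st()"
```

```text
t 68.47 p [0.6246 0.1064 0.1819] yaw 1.79 tilt 0.08 w 0.074 ff 41.2 F [ 2.9 -5.3 -1.4] q [ 0.24  0.54 -0.63  1.61  0.35  1.11 -2.02]
```

Emit:
arm_command --deltas '[[[0,0,0,0,-0.0012,0.003,0],[0,0,0,0,-0.0005,0.002,0],[0,0,0,0,0,0.001,0],[0,0,0,0,0,0,0],[0,0,0,0,0,0,0]]]'

```text
time: 69.1
position: [0.6246, 0.1084, 0.1762]
orientation: [3.14, 0.049, -0.001]
force: [2.4, -4.6, -1.8]
width: 0.073
finger_force: 40.9
```

Emit:
arm_command --deltas '[[[0,0,0,0,0,0,0.35],[0,0,0,0,0,0,0.35],[0,0,0,0,0,0,0.35],[0,0,0,0,0,-0.02,0.35],[0,0,0,0,0,-0.05,0.35],[0,0,0,0,0,-0.06,0.35],[0,0,0,-0.04,0,-0.03,0.35],[0,0,0,-0.05,0,0,0.35],[0,0,0,-0.05,0,0,0.35],[0,0,0,0,0,0,0.35]]]'

```text
time: 70.35
position: [0.4824, 0.1051, 0.3388]
orientation: [3.139, 0.052, 0.004]
force: [0.1, 0.8, 0.4]
width: 0.347
finger_force: 0.0
```

Run:
```python
from h import *
st()
c=cam('wrist'); P=cloud(c);D=P[...,:2]-C;ux=np.array([np.cos(cth),np.sin(cth)]);uy=np.array([-ux[1],ux[0]]);X=D@ux;Y=D@uy;Z=P[...,2]-.105
for y in np.arange(-.12,.13,.03):
    m=(abs(X)<.05)&(abs(Y-y)<.008)&(Z>.05)&(Z<.2)&(c['depth']>0); print(y.round(2),m.sum(),np.percentile(Z[m],[10,50,90]).round(4) if m.sum() else '')
m=(abs(X)<.03)&(Z>.09)&(Z<.13)&(abs(Y)<.1)
print('bar',m.sum(),np.percentile(np.c_[Y[m],Z[m]],[5,50,95],axis=0) if m.sum() else '')
t=cam('top');save(t,'tend.png');P=cloud(t)
print('jaw');tongues(t,y=(.18,.4),z=(.04,.075),mn=20)
cv2.imwrite('pics/end.png',np.vstack([cv2.resize(t['img'][95:285,190:400],(640,580))])[...,::-1])
```

```text
t 70.35 p [0.4824 0.1051 0.3388] yaw 1.89 tilt 0.21 w 0.347 ff 0.0 F [0.1 0.8 0.4] q [ 0.39  0.12 -0.73  1.74  0.09  1.31 -1.89]
-0.12 723 [0.0579 0.0689 0.0702]
-0.09 1418 [0.0684 0.0693 0.0703]
-0.06 1420 [0.0684 0.0694 0.0704]
-0.03 1426 [0.0688 0.0707 0.1066]
0.0 1330 [0.0686 0.0698 0.0709]
0.03 1420 [0.0685 0.0695 0.0705]
0.06 1428 [0.0685 0.0695 0.0705]
0.09 1414 [0.0683 0.0694 0.0704]
0.12 907 [0.0673 0.0693 0.0707]
bar 537 [[-0.03345853  0.1037806 ]
 [-0.02995785  0.105897  ]
 [-0.02650796  0.10735614]]
jaw
blob 123 c 403.9 357.4 L 58.3 W 14.5 yaw -6.2 z [0.0499 0.0533]
blob 108 c 388.8 215.6 L 57.2 W 14.1 yaw -6.5 z [0.0512 0.072 ]
```

View pics/end.png

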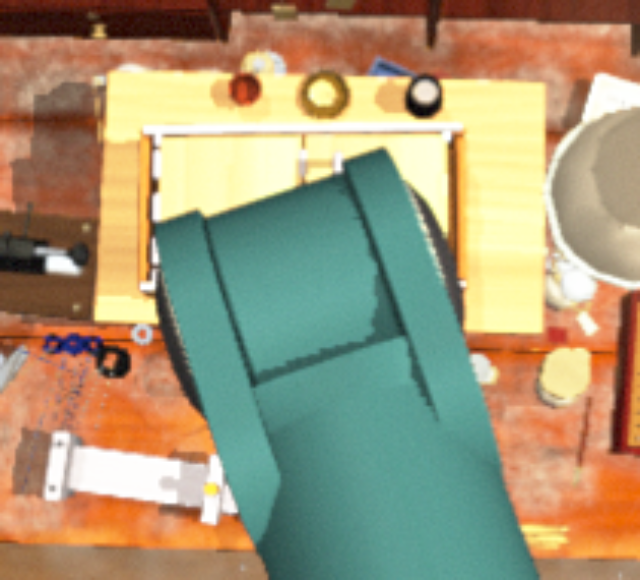

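The door lies flat (every panel at 69–70 mm, bar at (-30,102)), the jaw is out at ≈129 mm and the cups are undisturbed. The robot touches nothing, so I'll hand the job in.

```bash
python3 -c "
from h import *
print(ctrl.finish_job())"
```

```text
the job is handed in; nothing more can be done
None
```

I handed the job in at about 70 s: door opened, all three pieces nipped on the gauge, jaw run back to about 129 mm, pieces standing upright in the cupboard and door shut. The hand-in call gave no verdict. The jaw's tip during the nip was only roughly measured, at about 0.027 rad. One piece moved about 25 mm inside the cupboard but stayed upright and within limits.

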